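Battery change at the charging dock

ROBOT

A 6-joint arm with a two-finger parallel gripper is mounted at the origin on the work surface. World frame = base frame: x ahead of the robot, y to its left, z up, the work surface at z = 0. Lengths are in m, angles in rad, forces in N, time in s.
With the tool pointing down it reaches from about 0.35 to 0.975 m from the base axis. Payload 4.9 kg.
Tool frame: the origin (TCP) lies on the centre line of the jaws, within the pads' length; the fingertips stand 19 mm ahead of it and the grasp point (between the pads) is the TCP; z points along the fingers, y is the line along which they close (so a half turn about z gives the same grasp; the last joint's range is limited). The gripper opens to 85 mm and grips with 20 to 120 N. Pads are 22 mm wide; open, the fingers measure 114 mm over their backs; the gripper's body (76 mm by 85 mm) begins 54 mm behind the grasp point. The pads swing forward as they close: fully open they stand 13 mm farther back than shut.
Start: joints at [-1.293, 0.053, 1.613, -0, 1.476, -0.119], TCP at [0.242, -0.576, 0.25] pointing down, gripper open.
Joint ranges: [-3.01, 3.01], [-1.01, 2.22], [0.06, 2.58], [-1.02, 4.17], [0.09, 2.62], [-3.14, 3.14]. Speed limits (rad/s): [2.57, 2.57, 3.14, 3.14, 3.14, 3.14].

INTERFACE

Orientations are given as a unit quaternion [w, x, y, z].
In Python, from plant import state, grab_frame, ticket, spotter gives the robot as it stands.
- The arm moves only by the tool apply_moves, never from a script. Its argument "series" is a list of rows, each an object of numbers: "jaw": the closure, from 0 (fully open) to 1 (shut); "dx", "dy", "dz": the shift along the tool's x, y, z in mm; "turn": the turn about the tool's z in rad. A call has 1 to 5 rows; each row is the pose to reach, as a shift and turn from the pose commanded when the call began, along the tool's axes at that moment; what a row does not reach only later rows make up. A row lasts 1/12 s, in which the tool goes at most 41.7 mm and 7.16 degrees, less where a joint would pass 70% of its speed; a pose out of reach is approached as far as the arm can. A call with a gripper value outside its range is refused whole. The fingers move at their own pace and stop on an object; the grip force is fixed at half the most. Time passes only in rows, so rows that repeat a pose let the fingers close. It gives the time, the measured TCP pose, the force, the opening and the grip force at its end, in the units of the state.
- state(): the state, without advancing time (a new reading comes with each control period).
- grab_frame(name): name is "scene" or "top"; returns a dict with "pixels" (480x640x3 uint8, red, green, blue), "mtx" (3x3 intrinsics, pixels), "camera_from_world" (4x4, takes a point from world to camera coordinates). Camera axes: x right, y down, z forward; pixel columns grow to the right and rows downward; lengths in m; the calibration is good to about 2 mm. A picture is of the moment at which its call begins. There is no depth.
- ticket.job_done(): hands the job in; it is judged then, once.
Trained networks look in a picture, given as the dict that the camera call returned (one of the last four; its "shot" number tells which), for a name from the list of things; names that differ only in an ending like _2 or _b are one class to them, and where a whole thing is asked for, a point or a joint stands for the part that bears it (a point fixed in the world has none). Each returns a list of dicts, best first, with "conf" (0 to 1); they miss things now and then, are a little off and sometimes report something else, mostly with a low value. They report only what shows in the picture. A call takes as long as a camera call.
- spotter.outline_of(picture, target): "region" (480x640 bool, what is visible of it) and "extent" ([left, top, right, bottom] in pixels, round what is visible of it).
The state is a dict: "time": time; "joint_pos": joint angles; "joint_vel": joint speeds; "joint_efforts": joint torques, N m; "tool_pos": TCP position; "tool_rot": TCP orientation; "contact_force": force on the tool from outside, world axes, zero at the start; "ft_torque": the same for the moment, N m; "gripper_width": opening from 0.0 (shut) to 1.0 (fully open); "grasp_force": force on a finger pad.
Only numpy, scipy, OpenCV 4.12 (cv2) and the standard library are available. Lean on these libraries where they do the work, as an engineer would, in place of code of your own. Each camera call takes 0.05 s, during which the arm holds its last target. There are 200 camera calls.

TASK

Do the battery change on this desk: first use the wooden-handled pusher to sweep all the yellow spent cells through the open front into the grey tray, never touching the cells with the gripper itself. Then drop the three blue charged packs upright into the dock's three pockets (any pack in any pocket) and swing each pocket's red lever fully down over its pack. Leave the pusher standing on its cork mat, and leave the mug, figurine, stylus and speaker where they are.

Things in the scene. Friction and masses are not known exactly. Their poses are not given: they have to be found in the camera images.
- dock: Black charging dock, fixed: a block 130 (x) by 240 (y) by 36 mm (z). Origin: centre of its underside; -x faces the robot. Pockets at y = +80 (left), 0 (middle) and -80 mm (right), centred at x = -20 mm, each 68 (x) by 48 mm (y), chamfered, 26 mm deep (floor 10 mm above the desk). At x = +32 mm behind each pocket a steel post 18 mm square, 81 mm high, carries the red lever.
- bay_left (a point): Centre of the floor of the left pocket (10 mm above the desk); axes as the dock.
- bay_middle (a point): The same of the middle pocket.
- bay_right (a point): Centre of the floor of the right pocket (10 mm above the desk); axes as the dock.
- hinge_left (a point): Hinge of the left red lever, on top of its post, 81.5 mm above the desk; axes as the dock (hinge axis along y).
- hinge_middle (a point): Hinge of the middle red lever, the same.
- hinge_right (a point): Hinge of the right red lever, 81.5 mm above the desk; axes as the dock (hinge axis along y).
- lever_left (a joint): Left lever, rad: 0 = fully down, level over the pocket, pointing to the dock's -x; pi/2 = upright; 2.1 = leaning back, its stop. Red bar 12 mm wide, 6 thick, 76 from hinge to tip, with a cross paddle at the tip 36 wide (y), 20 long. Light friction (0.06 N m) keeps it where left. Down, its underside is 2.5 mm over a seated pack; a pack not fully down stops it. Starts at 1.7 to 2.1.
- lever_middle (a joint): Middle lever, the same as the left one, over the middle pocket.
- lever_right (a joint): Right lever, the same as the left one, over the right pocket.
- pack_a: Blue charged battery pack with a white band, 64 (x) by 44 (y) by 66 mm (z), about 0.16 kg, standing upright on the desk. Origin: centre of its underside. Seated in a pocket, its top 40 mm stands out of the dock. A half turn makes no difference.
- pack_b: Second blue charged pack, the same as the first.
- pack_c: Third blue charged pack, the same as the first.
- tray: Grey cartridge tray, fixed, open-topped and open-fronted. Origin: middle of its open mouth, on the desk; +x runs into the tray. Inside 220 mm wide (y from -110 to 110) and 170 mm deep (x from 0 to 170); walls 5 mm thick and 40 mm high at the sides and back. Its floor is level with the desk, so things slide straight in.
- cell_1: Yellow spent cell with a black band, a block 40 (x) by 30 (y) by 24 mm (z), about 50 g, flat on the desk in front of the tray. Origin: centre of its underside. May be absent (two to four are there).
- cell_2: Yellow spent cell with a black band, a block 40 (x) by 30 (y) by 24 mm (z), about 50 g, flat on the desk in front of the tray. Origin: centre of its underside. May be absent (two to four are there).
- cell_3: Yellow spent cell with a black band, a block 40 (x) by 30 (y) by 24 mm (z), about 50 g, flat on the desk in front of the tray. Origin: centre of its underside. May be absent (two to four are there).
- cell_4: Yellow spent cell with a black band, a block 40 (x) by 30 (y) by 24 mm (z), about 50 g, flat on the desk in front of the tray. Origin: centre of its underside. May be absent (two to four are there).
- pusher: Pusher, 0.2 kg: a black rubber foot 32 (x) by 100 (y) by 30 mm (z), and on it an upright wooden handle 24 (x) by 50 (y) mm, from 30 to 100 mm above the foot's underside. Origin: centre of the foot's underside; its broad 100 mm faces look to +x and -x. Stands by itself.
- mat: Cork mat for the pusher, fixed, 90 (x) by 150 (y) by 4 mm (z). Origin: centre of its underside. At the start the pusher stands on its middle.
- mug: Red mug turned over, 95 mm high, 82 mm across; leave it alone. Origin: centre of its underside.
- figurine: White acrylic figurine, 92 mm high, 56 mm base; leave it alone. Origin: centre of its underside.
- stylus: Aluminium screwdriver-shaped stylus, 120 mm long (x), 12 mm thick; leave it alone.
- speaker: Grey fabric speaker, 80 by 90 by 70 mm; leave it alone. Origin: centre of its underside.

How it is judged:
On the way, in this order (a step that is already met when the one before it is completed fails the run):
1. all spent cells are in the grey tray (x of cell_1 in the frame of tray between 0.015 and 0.17 m and y of cell_1 in the frame of tray between -0.11 and 0.11 m and height (world z) of each of cell_1, cell_2, cell_3, cell_4 below 0.035 m and x of cell_2 in the frame of tray between 0.015 and 0.17 m and y of cell_2 in the frame of tray between -0.11 and 0.11 m and x of cell_3 in the frame of tray between 0.015 and 0.17 m and y of cell_3 in the frame of tray between -0.11 and 0.11 m and x of cell_4 in the frame of tray between 0.015 and 0.17 m and y of cell_4 in the frame of tray between -0.11 and 0.11 m), for 0.2 s.
2. all three charged packs sit fully down in the dock's pockets (((horizontal distance between pack_a and bay_left below 0.008 m and z of pack_a in the frame of bay_left below 0.004 m and angle between pack_a's own z axis and vertical below 0.1 rad) or (horizontal distance between pack_b and bay_left below 0.008 m and z of pack_b in the frame of bay_left below 0.004 m and angle between pack_b's own z axis and vertical below 0.1 rad) or (horizontal distance between pack_c and bay_left below 0.008 m and z of pack_c in the frame of bay_left below 0.004 m and angle between pack_c's own z axis and vertical below 0.1 rad)) and ((horizontal distance between pack_a and bay_middle below 0.008 m and z of pack_a in the frame of bay_middle below 0.004 m and angle between pack_a's own z axis and vertical below 0.1 rad) or (horizontal distance between pack_b and bay_middle below 0.008 m and z of pack_b in the frame of bay_middle below 0.004 m and angle between pack_b's own z axis and vertical below 0.1 rad) or (horizontal distance between pack_c and bay_middle below 0.008 m and z of pack_c in the frame of bay_middle below 0.004 m and angle between pack_c's own z axis and vertical below 0.1 rad)) and ((horizontal distance between pack_a and bay_right below 0.008 m and z of pack_a in the frame of bay_right below 0.004 m and angle between pack_a's own z axis and vertical below 0.1 rad) or (horizontal distance between pack_b and bay_right below 0.008 m and z of pack_b in the frame of bay_right below 0.004 m and angle between pack_b's own z axis and vertical below 0.1 rad) or (horizontal distance between pack_c and bay_right below 0.008 m and z of pack_c in the frame of bay_right below 0.004 m and angle between pack_c's own z axis and vertical below 0.1 rad))), for 0.2 s.
3. all three red levers are fully down (value of joint each of lever_left, lever_middle, lever_right below 0.1 rad), for 0.2 s.
At the end, for the whole second after the job is handed in: Every cell present lies in the tray, 15 mm or more inside the mouth; a pack in each pocket, within 8 mm of its centre and 4 mm of its floor, upright to 0.1 rad; all levers below 0.1 rad; the pusher upright (0.1 rad) on the mat, within 45 mm of its middle; all at rest (all of step 1 and all of step 2 and all of step 3 and horizontal distance between pusher and mat below 0.045 m and angle between pusher's own z axis and vertical below 0.1 rad and height (world z) of pusher below 0.012 m and linear speed of each of pusher, pack_a, pack_b, pack_c, cell_1, cell_2, cell_3, cell_4 below 0.02 m/s); the robot touches nothing.
It fails at once if the gripper or arm touches a spent cell (contact force between any of cell_1, cell_2, cell_3, cell_4 and the fingers above 1 N or contact force between any of cell_1, cell_2, cell_3, cell_4 and the arm above 1 N).
It fails at once if the mug, figurine, stylus or speaker is moved more than 30 mm (distance of any of mug, figurine, stylus, speaker from where it was at the start of the episode above 0.03 m).
Of cell_1, cell_2, cell_3, cell_4 only 2 to 4 are there at a start; the rules pass over those that are not, and their reading is None.
At some moment in a run one of pack_a, pack_b, pack_c, cell_1, cell_2, cell_3, cell_4 may be knocked a few centimetres aside while the robot is not near it.
It also fails if it takes over 210 s, if anything falls off the work surface, if the arm or the gripper's body presses on something with over 40 N, if the wrist force passes 120 N, or if a joint passes its speed limit or range.

## Working session

There is one attempt and no reset: what is moved stays moved. The work goes in short steps, Python scripts to look and compute and a tool call to move; the robot and the scene stay as the last step left them, time stands still between calls to the robot, and variables do not carry over. Pictures are saved under pics/ and viewed, at most 14 in all, crops included, and the job is handed in when it is done.

Besides the shell and the picture viewer there is one more tool, called after ">>>" as a command line: name --argument value ..., lists and objects as JSON in quotes. apply_moves: Moves the arm, as the interface text tells. Its arguments: {"type":"object","properties":{"series":{"type":"array","items":{"type":"object","properties":{"jaw":{"type":"number"},"dx":{"type":"number"},"dy":{"type":"number"},"dz":{"type":"number"},"turn":{"type":"number"}}}}},"required":["series"]}

```bash
mkdir -p pics; ls
python3 - <<'E'
from plant import state, grab_frame
import cv2
print(state())
for n in("scene","top"):
    f=grab_frame(n); print(n,f["shot"],f["mtx"].tolist() if hasattr(f["mtx"],"tolist") else f["mtx"],f["camera_from_world"])
    cv2.imwrite(f"pics/{n}0.png",f["pixels"][:,:,::-1])
E
```

```text
pics
{'time': 0.0, 'joint_pos': array([-1.29300273e+00,  5.33420319e-02,  1.61426899e+00,  1.38172503e-05,
        1.47600576e+00, -1.19002989e-01]), 'joint_vel': array([-7.97836227e-04,  2.73350021e-03, -6.46226272e-05, -1.46547763e-04,
        7.21304286e-04,  3.58280789e-05]), 'joint_efforts': array([-2.50625862e-04, -3.93677938e+01, -3.70173740e+01, -1.41797859e-04,
        6.89102933e-03, -4.83153954e-06]), 'tool_pos': array([ 0.24138427, -0.57588196,  0.24908711]), 'tool_rot': array([-1.00941852e-03,  9.80383159e-01,  1.97098549e-01, -7.34132372e-05]), 'contact_force': array([-0.94970288, -0.81867001, -0.03003292]), 'ft_torque': array([0.00866752, 0.06503356, 0.02829716]), 'grasp_force': 0.0, 'gripper_width': 1.002186768883075}
scene 1 [[440.08053010941717, 0.0, 317.970944592335], [0.0, 440.08053010941717, 241.1250784085675], [0.0, 0.0, 1.0]] [[ 4.27284855e-01  9.04116863e-01  5.92820666e-04 -2.21952717e-01]
 [ 7.28106142e-01 -3.43713474e-01 -5.93061965e-01 -3.70877730e-01]
 [-5.35993562e-01  2.53838032e-01 -8.05156603e-01  1.24532872e+00]
 [ 0.00000000e+00  0.00000000e+00  0.00000000e+00  1.00000000e+00]]
top 2 [[547.8241645449144, 0.0, 329.3873826587536], [0.0, 547.8241645449144, 238.44207495182798], [0.0, 0.0, 1.0]] [[ 0.02545859 -0.99964944 -0.00727013 -0.03325336]
 [-0.99174573 -0.02434176 -0.12588838  0.57671294]
 [ 0.12566728  0.01041506 -0.99201777  1.2475538 ]
 [ 0.          0.          0.          1.        ]]
```

View pics/top0.png

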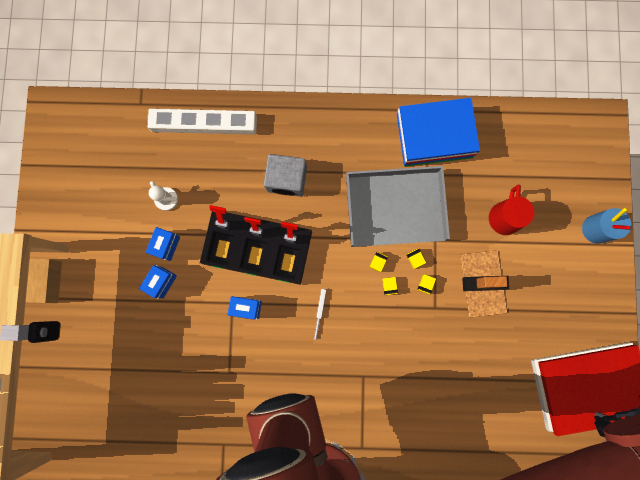

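View pics/scene0.png

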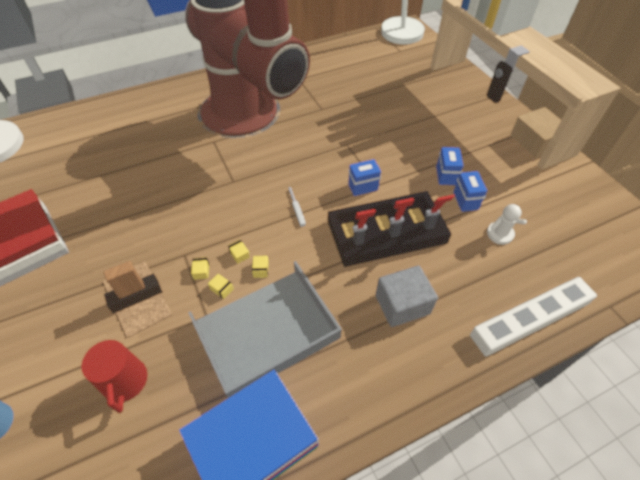

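Top view: tray with its mouth toward the robot at (398,245); four cells at (378,262), (416,259), (390,285), (427,283); pusher on its mat at (485,284); dock at (256,247); packs at (162,243), (157,281), (244,307). The scene view agrees. Next I fit box models to the network outlines in both cameras.

```bash
cat > h.py <<'E'
import numpy as np, cv2
from scipy.optimize import minimize
from plant import state, grab_frame, spotter, ticket
def box(x0,x1,y0,y1,z0,z1): return np.array([[x,y,z] for x in(x0,x1) for y in(y0,y1) for z in(z0,z1)])/1000.
M=dict(pack=[box(-32,32,-22,22,0,66)],cell=[box(-20,20,-15,15,0,24)],
 pusher=[box(-16,16,-50,50,0,30),box(-12,12,-25,25,30,100)],mat=[box(-45,45,-75,75,0,4)],
 dock=[box(-65,65,-120,120,0,36)]+[box(23,41,y-9,y+9,36,81) for y in(-80,0,80)],
 tray=[box(0,175,-115,115,-1,0),box(0,175,-115,-110,0,40),box(0,175,110,115,0,40),box(170,175,-115,115,0,40)])
def proj(f,P):
    T=np.asarray(f["camera_from_world"]);c=P@T[:3,:3].T+T[:3,3];p=c@np.asarray(f["mtx"]).T
    return p[:,:2]/p[:,2:]
def ray(f,u,v,z):
    T=np.asarray(f["camera_from_world"]);R=T[:3,:3];o=-R.T@T[:3,3]
    d=R.T@np.linalg.solve(np.asarray(f["mtx"]),[u,v,1]);return (o+d*(z-o[2])/d[2])[:2]
def render(f,kind,q,z=0):
    c,s=np.cos(q[2]),np.sin(q[2]);R=np.array([[c,-s,0],[s,c,0],[0,0,1]]);m=np.zeros((480,640),np.uint8)
    for b in M[kind]:
        h=cv2.convexHull(proj(f,b@R.T+[q[0],q[1],z]).astype(np.float32))
        cv2.fillConvexPoly(m,np.round(h*16).astype(np.int32),255,cv2.LINE_AA,4)
    return m/255.
def fit(views,kind,q0,z=0):
    def cost(q): 
        t=0
        for f,r in views:
            m=render(f,kind,q,z);t+=1-np.minimum(m,r).sum()/np.maximum(m,r).sum()
        return t/len(views)
    best=None
    for dy in(0,.5,1.05,1.57,2.1,2.6) if len(q0)<3 else (0,):
        q=np.array([q0[0],q0[1],dy if len(q0)<3 else q0[2]])
        r=minimize(cost,q,method="Nelder-Mead",options=dict(initial_simplex=q+np.array([[0,0,0],[.01,0,0],[0,.01,0],[0,0,.2]]),xatol=1e-4,fatol=1e-4))
        if best is None or r.fun<best.fun: best=r
    return best.x,1-best.fun
def cen(r): 
    v,u=np.nonzero(r);return u.mean(),v.mean()
def dets(f,t,c=.4): return [d for d in spotter.outline_of(f,t) if d["conf"]>c]
def find(fs,name,kind,zc,tol=.04,c=.4,frames=None):
    "fit every instance seen in fs[0], matched in the other views"
    D=[dets(f,name,c) for f in fs];out=[]
    for d in D[0]:
        p=ray(fs[0],*cen(d["region"]),zc);v=[(fs[0],d["region"])]
        for f,L in zip(fs[1:],D[1:]):
            k=[(np.hypot(*(ray(f,*cen(e["region"]),zc)-p)),e) for e in L]
            k=[x for x in k if x[0]<tol]
            if k: v.append((f,min(k,key=lambda x:x[0])[1]["region"]))
        q,s=fit(v,kind,p,0);out.append((q,s))
        print(name,np.round(q,4),"iou %.2f conf %.2f views %d"%(s,d["conf"],len(v)))
    return out
E
python3 - <<'E'
from h import *
fs=[grab_frame("top"),grab_frame("scene")]
find(fs,"pack_a","pack",.035);find(fs,"cell_1","cell",.012,.02);find(fs,"pusher","pusher",.04)
find(fs,"mat","mat",0);find(fs,"dock","dock",.02);find(fs,"tray","tray",.01)
for n in("mug","figurine","stylus","speaker","lever_left"):
    for d in dets(fs[0],n): print(n,d["extent"],d["conf"],ray(fs[0],*cen(d["region"]),.03))
E
```

```text
pack_a [0.4115 0.1713 1.4805] iou 0.86 conf 0.86 views 2
pack_a [ 0.4652  0.3751 -0.5282] iou 0.86 conf 0.73 views 2
pack_a [ 0.5534  0.3704 -0.3316] iou 0.86 conf 0.65 views 2
cell_1 [ 0.4775 -0.2512  2.8235] iou 0.83 conf 0.75 views 2
cell_1 [ 0.527  -0.1369 -0.3486] iou 0.72 conf 0.69 views 2
cell_1 [0.5431 0.1937 1.5927] iou 0.05 conf 0.69 views 1
cell_1 [ 0.4712 -0.1647  3.2537] iou 0.76 conf 0.66 views 2
cell_1 [ 0.5381 -0.226   0.4534] iou 0.84 conf 0.48 views 2
pusher [ 0.4828 -0.388   3.2201] iou 0.87 conf 0.82 views 2
mat [ 0.4832 -0.3874  1.706 ] iou 0.61 conf 0.89 views 2
dock [ 0.5548  0.1533 -0.1741] iou 0.95 conf 0.90 views 2
tray [ 0.5725 -0.1852  0.0905] iou 0.95 conf 0.87 views 2
tray [ 0.3873  0.2085 -0.7562] iou 0.09 conf 0.57 views 1
mug [489.0, 188.2, 535.7, 237.8] 0.64 [ 0.64938438 -0.44808615]
figurine [151.7, 184.1, 175.1, 208.5] 0.86 [0.66824629 0.37917404]
stylus [318.1, 287.8, 327.8, 325.0] 0.67 [ 0.41826028 -0.00228868]
speaker [264.0, 155.1, 306.7, 196.7] 0.62 [0.72832825 0.09104436]
lever_left [209.1, 210.9, 225.9, 225.4] 0.66 [0.62604936 0.24306684]
```

>>> apply_moves --series '[{"dx": 296, "dy": -80, "dz": 50, "turn": 0.317, "jaw": 0}, {"dx": 296, "dy": -80, "dz": 50, "turn": 0.317, "jaw": 0}, {"dx": 296, "dy": -80, "dz": 50, "turn": 0.317, "jaw": 0}, {"dx": 296, "dy": -80, "dz": 50, "turn": 0.317, "jaw": 0}, {"dx": 296, "dy": -80, "dz": 50, "turn": 0.317, "jaw": 0}]'

```text
time: 1.47
tool_pos: [0.4032, -0.4505, 0.2171]
tool_rot: [0.0, 0.999, 0.04, 0.0]
contact_force: [-0.5, -1.0, 0.5]
gripper_width: 0.994
grasp_force: 0.0
```

```bash
cat > nav.py <<'E'
import numpy as np,sys
from scipy.spatial.transform import Rotation as Ro
from plant import state
def cur():
    s=state();w,x,y,z=s["tool_rot"];R=Ro.from_quat([x,y,z,w]).as_matrix();return s,R
def to(*targets):
    "print moves (mm,rad) from the present pose to each (x,y,z,yaw); yaw modulo pi, nearest"
    s,R=cur();yaw=np.arctan2(R[1,0],R[0,0]);p=s["tool_pos"]
    print("t %.2f p %s yaw %.3f j6 %.2f w %.2f g %.0f F %s"%(s["time"],np.round(p,4),yaw,s["joint_pos"][5],s["gripper_width"],s["grasp_force"],np.round(s["contact_force"],1)))
    x=np.array([R[0,0],R[1,0]]);x/=np.hypot(*x);y=np.array([x[1],-x[0]])
    for t in targets:
        d=np.array(t[:2])-p[:2];dt=-((t[3]-yaw+np.pi/2)%np.pi-np.pi/2)
        print("dx %.0f dy %.0f dz %.0f turn %.3f"%(d@x*1e3,d@y*1e3,(p[2]-t[2])*1e3,dt))
if __name__=="__main__": to(*[tuple(map(float,a.split(","))) for a in sys.argv[1:]])
E
python3 nav.py .483,-.388,.2,.08 .483,-.388,.08,.08
```

```text
t 1.47 p [ 0.4032 -0.4505  0.2171] yaw 0.079 j6 0.53 w 0.99 g 0 F [-0.5 -1.   0.5]
dx 84 dy -56 dz 17 turn -0.001
dx 84 dy -56 dz 137 turn -0.001
```

>>> apply_moves --series '[{"dx": 84, "dy": -56, "dz": 17, "jaw": 0}, {"dx": 84, "dy": -56, "dz": 17, "jaw": 0}, {"dx": 84, "dy": -56, "dz": 17, "jaw": 0}, {"dx": 84, "dy": -56, "dz": 17, "jaw": 0}, {"dx": 84, "dy": -56, "dz": 17, "jaw": 0}]'

```text
invalid input at $.series[0]: expected keys jaw, dx, dy, dz, turn
```

```bash
python3 nav.py .483,-.388,.2,.08 .483,-.388,.082,.08
python3 - <<'E'
from h import *
f=grab_frame("top"); s=state(); g=f["pixels"][180:340,330:550,::-1]
cv2.imwrite("pics/a.png",cv2.resize(g,None,fx=3,fy=3)); print(proj(f,np.array([s["tool_pos"]])))
E
```

```text
t 1.47 p [ 0.4032 -0.4505  0.2171] yaw 0.079 j6 0.53 w 0.99 g 0 F [-0.5 -1.   0.5]
dx 84 dy -56 dz 17 turn -0.001
dx 84 dy -56 dz 135 turn -0.001
[[542.604663   317.43349415]]
```

View pics/a.png

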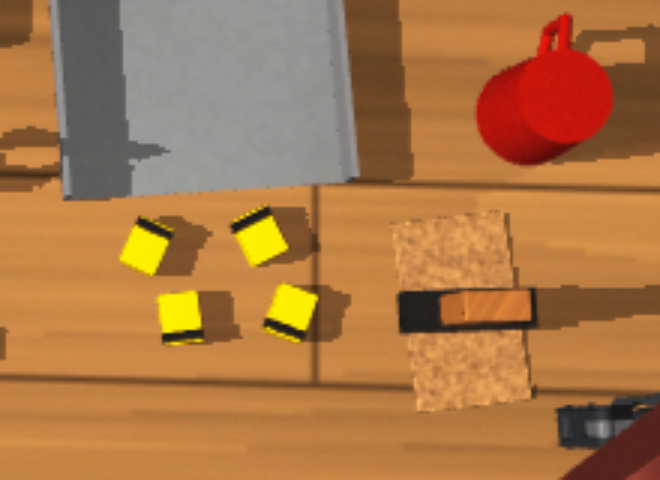

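Four cells lie in front of the tray mouth, clear of each other, and the pusher stands across the mat. The gripper is to the lower right.

>>> apply_moves --series '[{"dx": 84, "dy": -56, "dz": 17, "turn": 0, "jaw": 0}, {"dx": 84, "dy": -56, "dz": 17, "turn": 0, "jaw": 0}, {"dx": 84, "dy": -56, "dz": 17, "turn": 0, "jaw": 0}, {"dx": 84, "dy": -56, "dz": 100, "turn": 0, "jaw": 0}, {"dx": 84, "dy": -56, "dz": 135, "turn": 0, "jaw": 0}]'

```text
time: 1.93
tool_pos: [0.4844, -0.3902, 0.1198]
tool_rot: [0.003, 0.999, 0.041, 0.003]
contact_force: [-0.3, -0.6, -0.5]
gripper_width: 1.001
grasp_force: 0.0
```

>>> apply_moves --series '[{"dx": 0, "dy": 0, "dz": 18, "turn": 0, "jaw": 0}, {"dx": 0, "dy": 0, "dz": 18, "turn": 0, "jaw": 0}, {"dx": 0, "dy": 0, "dz": 18, "turn": 0, "jaw": 0}, {"dx": 0, "dy": 0, "dz": 18, "turn": 0, "jaw": 0.6}, {"dx": 0, "dy": 0, "dz": 18, "turn": 0, "jaw": 0.6}]'

```text
time: 2.35
tool_pos: [0.4826, -0.3909, 0.102]
tool_rot: [0.002, 0.999, 0.04, 0.002]
contact_force: [-0.2, -0.2, 0.8]
gripper_width: 0.75
grasp_force: 0.0
```

```bash
python3 nav.py .483,-.388,.082,.08
```

```text
t 2.35 p [ 0.4826 -0.3909  0.102 ] yaw 0.080 j6 0.69 w 0.75 g 0 F [-0.2 -0.2  0.8]
dx 1 dy -3 dz 20 turn -0.000
```

>>> apply_moves --series '[{"dx": 1, "dy": -3, "dz": 20, "turn": 0, "jaw": 0.2}, {"dx": 1, "dy": -3, "dz": 20, "turn": 0, "jaw": 0.2}, {"dx": 1, "dy": -3, "dz": 20, "turn": 0, "jaw": 1}, {"dx": 1, "dy": -3, "dz": 20, "turn": 0, "jaw": 1}, {"dx": 1, "dy": -3, "dz": 20, "turn": 0, "jaw": 1}]'

```text
time: 2.77
tool_pos: [0.4826, -0.3869, 0.0804]
tool_rot: [0.001, 0.999, 0.04, 0.001]
contact_force: [0.5, -2.8, 6.4]
gripper_width: 0.578
grasp_force: 63.5
```

>>> apply_moves --series '[{"dx": 0, "dy": 0, "dz": 0, "turn": 0, "jaw": 1}, {"dx": 0, "dy": 0, "dz": 0, "turn": 0, "jaw": 1}, {"dx": 0, "dy": 0, "dz": -30, "turn": 0, "jaw": 1}, {"dx": 0, "dy": 0, "dz": -50, "turn": 0, "jaw": 1}, {"dx": 0, "dy": 0, "dz": -50, "turn": 0, "jaw": 1}]'

```text
time: 3.18
tool_pos: [0.484, -0.3882, 0.1337]
tool_rot: [0.003, 0.999, 0.04, 0.003]
contact_force: [1.2, -1.1, -0.5]
gripper_width: 0.581
grasp_force: 63.0
```

```bash
python3 nav.py .41,-.25,.13,.09 .41,-.25,.08,.09
python3 - <<'E'
from h import *
f=grab_frame("scene"); g=f["pixels"][180:380,60:340,::-1]
cv2.imwrite("pics/b.png",cv2.resize(g,None,fx=2.5,fy=2.5))
E
```

```text
t 3.18 p [ 0.484  -0.3882  0.1337] yaw 0.080 j6 0.70 w 0.58 g 63 F [ 1.2 -1.1 -0.5]
dx -63 dy -144 dz 4 turn -0.010
dx -63 dy -144 dz 54 turn -0.010
```

View pics/b.png

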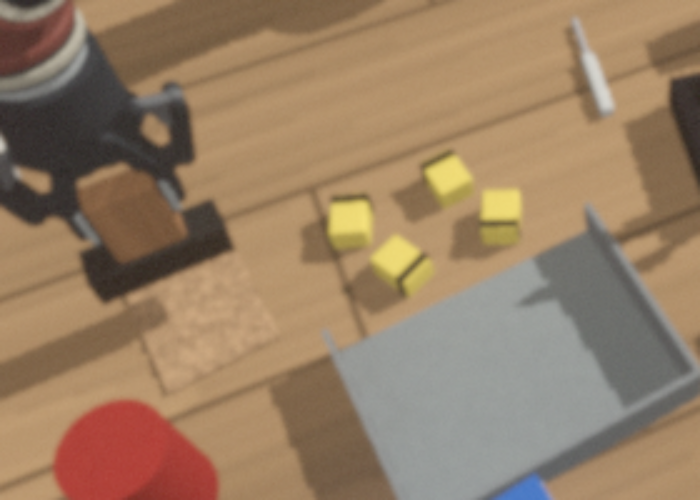

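Pusher held upright, and the cells have not moved. Now I go to the first sweep start.

>>> apply_moves --series '[{"dx": -56, "dy": -148, "dz": 4, "turn": -0.01, "jaw": 1}, {"dx": -56, "dy": -148, "dz": 4, "turn": -0.01, "jaw": 1}, {"dx": -56, "dy": -148, "dz": 4, "turn": -0.01, "jaw": 1}, {"dx": -56, "dy": -148, "dz": 4, "turn": -0.01, "jaw": 1}, {"dx": -56, "dy": -148, "dz": 35, "turn": -0.01, "jaw": 1}]'

```text
time: 3.65
tool_pos: [0.4147, -0.2405, 0.0974]
tool_rot: [0.002, 0.999, 0.046, 0.003]
contact_force: [2.2, -1.6, -0.9]
gripper_width: 0.577
grasp_force: 63.8
```

```bash
python3 nav.py .4173,-.2464,.078,.09 .606,-.2295,.078,.09
```

```text
t 3.65 p [ 0.4147 -0.2405  0.0974] yaw 0.092 j6 0.80 w 0.58 g 64 F [ 2.2 -1.6 -0.9]
dx 2 dy 6 dz 19 turn 0.002
dx 191 dy 7 dz 19 turn 0.002
```

>>> apply_moves --series '[{"dx": 0, "dy": 1, "dz": 12, "turn": 0, "jaw": 1}, {"dx": 0, "dy": 1, "dz": 20, "turn": 0, "jaw": 1}, {"dx": 0, "dy": 1, "dz": 20, "turn": 0, "jaw": 1}, {"dx": 10, "dy": 1, "dz": 20, "turn": 0, "jaw": 1}, {"dx": 30, "dy": 1, "dz": 20, "turn": 0, "jaw": 1}]'

```text
time: 4.07
tool_pos: [0.4432, -0.2429, 0.0751]
tool_rot: [0.0, 0.999, 0.044, -0.003]
contact_force: [-7.0, -1.1, 12.0]
gripper_width: 0.579
grasp_force: 62.8
```

```bash
python3 nav.py .606,-.2295,.078,.09
python3 - <<'E'
from h import *
find([grab_frame("scene")],"cell_1","cell",.012)
E
```

```text
t 4.07 p [ 0.4432 -0.2429  0.0751] yaw 0.089 j6 0.84 w 0.58 g 63 F [-7.  -1.1 12. ]
dx 163 dy 1 dz -3 turn -0.001
cell_1 [ 0.4748 -0.2521 -0.0972] iou 0.76 conf 0.86 views 1
cell_1 [ 0.5377 -0.228   0.4206] iou 0.90 conf 0.80 views 1
cell_1 [ 0.4678 -0.1655 -0.0584] iou 0.72 conf 0.70 views 1
cell_1 [ 0.5254 -0.1379  2.7206] iou 0.89 conf 0.55 views 1
```

>>> apply_moves --series '[{"dx": 20, "dy": 0, "dz": -2, "turn": 0, "jaw": 1}, {"dx": 42, "dy": 0, "dz": -2, "turn": 0, "jaw": 1}, {"dx": 64, "dy": 0, "dz": -2, "turn": 0, "jaw": 1}, {"dx": 86, "dy": 0, "dz": -2, "turn": 0, "jaw": 1}, {"dx": 108, "dy": 0, "dz": -2, "turn": 0, "jaw": 1}]'

```text
time: 4.58
tool_pos: [0.5517, -0.2329, 0.075]
tool_rot: [-0.0, 0.999, 0.045, -0.003]
contact_force: [-5.9, -0.5, 10.1]
gripper_width: 0.578
grasp_force: 63.4
```

>>> apply_moves --series '[{"dx": 20, "dy": 0, "dz": 0, "turn": 0, "jaw": 1}, {"dx": 38, "dy": 0, "dz": 0, "turn": 0, "jaw": 1}, {"dx": 50, "dy": 0, "dz": 0, "turn": 0, "jaw": 1}, {"dx": 58, "dy": 0, "dz": 0, "turn": 0, "jaw": 1}, {"dx": 58, "dy": 0, "dz": 0, "turn": 0, "jaw": 1}]'

```text
time: 5.0
tool_pos: [0.611, -0.2276, 0.0751]
tool_rot: [-0.0, 0.999, 0.045, -0.001]
contact_force: [-0.4, 0.2, 5.8]
gripper_width: 0.575
grasp_force: 63.0
```

```bash
python3 nav.py .606,-.2295,.078,.09
python3 - <<'E'
from h import *
f=grab_frame("scene");find([f],"cell_1","cell",.012)
g=f["pixels"][180:400,100:400,::-1]
cv2.imwrite("pics/c.png",cv2.resize(g,None,fx=2.5,fy=2.5))
E
```

```text
t 5.00 p [ 0.611  -0.2276  0.0751] yaw 0.090 j6 1.01 w 0.58 g 63 F [-0.4  0.2  5.8]
dx -5 dy 1 dz -3 turn -0.000
cell_1 [ 0.6239 -0.1908  1.4947] iou 0.81 conf 0.82 views 1
cell_1 [ 0.6317 -0.2282  3.1669] iou 0.83 conf 0.73 views 1
cell_1 [ 0.4712 -0.1612  3.0125] iou 0.62 conf 0.65 views 1
cell_1 [ 0.5274 -0.1343 -0.2198] iou 0.71 conf 0.62 views 1
```

View pics/c.png

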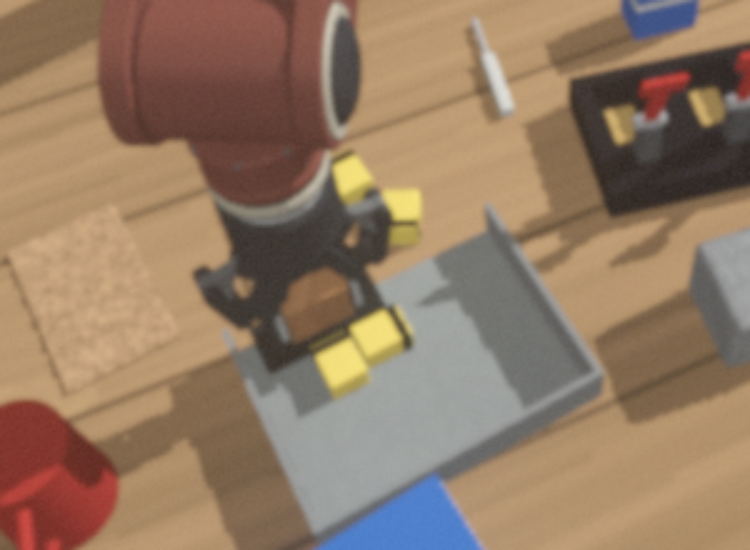

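Two cells are now in the tray against the pusher, and the other two still lie in front of the mouth. I push a bit deeper, then lift and go to the second sweep.

>>> apply_moves --series '[{"dx": 12, "dy": 0, "dz": -1, "turn": 0, "jaw": 1}, {"dx": 25, "dy": 0, "dz": -1, "turn": 0, "jaw": 1}, {"dx": 25, "dy": 0, "dz": -1, "turn": 0, "jaw": 1}, {"dx": 5, "dy": 0, "dz": -5, "turn": 0, "jaw": 1}, {"dx": 0, "dy": 0, "dz": -45, "turn": 0, "jaw": 1}]'

```text
time: 5.52
tool_pos: [0.6012, -0.2235, 0.1084]
tool_rot: [-0.006, 0.999, 0.045, -0.01]
contact_force: [-1.0, 0.3, -5.1]
gripper_width: 0.577
grasp_force: 62.8
```

>>> apply_moves --series '[{"dx": 0, "dy": 0, "dz": -15, "turn": 0, "jaw": 1}, {"dx": -40, "dy": -20, "dz": -15, "turn": 0, "jaw": 1}, {"dx": -75, "dy": -45, "dz": -15, "turn": 0, "jaw": 1}, {"dx": -115, "dy": -60, "dz": -15, "turn": 0, "jaw": 1}, {"dx": -150, "dy": -80, "dz": -15, "turn": 0, "jaw": 1}]'

```text
time: 5.93
tool_pos: [0.4549, -0.1616, 0.1347]
tool_rot: [-0.0, 0.999, 0.045, -0.0]
contact_force: [-0.4, -0.8, -1.3]
gripper_width: 0.575
grasp_force: 63.1
```

```bash
python3 nav.py .4091,-.1548,.13,.09 .4091,-.1548,.077,.09
```

```text
t 5.93 p [ 0.4549 -0.1616  0.1347] yaw 0.089 j6 0.99 w 0.58 g 63 F [-0.4 -0.8 -1.3]
dx -45 dy -11 dz 5 turn -0.001
dx -45 dy -11 dz 58 turn -0.001
```

>>> apply_moves --series '[{"dx": -36, "dy": -9, "dz": 0, "turn": 0, "jaw": 1}, {"dx": -48, "dy": -11, "dz": 0, "turn": 0, "jaw": 1}, {"dx": -48, "dy": -11, "dz": 25, "turn": 0, "jaw": 1}, {"dx": -48, "dy": -11, "dz": 57, "turn": 0, "jaw": 1}, {"dx": -48, "dy": -11, "dz": 57, "turn": 0, "jaw": 1}]'

```text
time: 6.35
tool_pos: [0.4061, -0.1547, 0.0753]
tool_rot: [-0.001, 0.999, 0.045, -0.001]
contact_force: [0.0, 0.3, -3.0]
gripper_width: 0.578
grasp_force: 63.5
```

```bash
python3 nav.py .597,-.138,.077,.09;  python3 - <<'E'
from h import *
find([grab_frame("scene")],"cell_1","cell",.012)
E
```

```text
t 6.35 p [ 0.4061 -0.1547  0.0753] yaw 0.089 j6 0.95 w 0.58 g 63 F [ 0.   0.3 -3. ]
dx 192 dy 0 dz -2 turn -0.001
cell_1 [ 0.6509 -0.1882  1.6397] iou 0.89 conf 0.78 views 1
cell_1 [ 0.5259 -0.1383  2.8012] iou 0.83 conf 0.77 views 1
cell_1 [ 0.6594 -0.2251  3.2167] iou 0.88 conf 0.61 views 1
cell_1 [ 0.4706 -0.1664  0.0502] iou 0.80 conf 0.51 views 1
```

>>> apply_moves --series '[{"dx": 20, "dy": 0, "dz": -1, "turn": 0, "jaw": 1}, {"dx": 42, "dy": 0, "dz": -1, "turn": 0, "jaw": 1}, {"dx": 64, "dy": 0, "dz": -1, "turn": 0, "jaw": 1}, {"dx": 86, "dy": 0, "dz": -1, "turn": 0, "jaw": 1}, {"dx": 108, "dy": 0, "dz": -1, "turn": 0, "jaw": 1}]'

```text
time: 6.87
tool_pos: [0.517, -0.1456, 0.0806]
tool_rot: [0.0, 0.999, 0.045, 0.0]
contact_force: [-1.2, -0.7, -1.1]
gripper_width: 0.579
grasp_force: 63.5
```

>>> apply_moves --series '[{"dx": 22, "dy": 0, "dz": 0, "turn": 0, "jaw": 1}, {"dx": 44, "dy": 0, "dz": 0, "turn": 0, "jaw": 1}, {"dx": 66, "dy": 0, "dz": 0, "turn": 0, "jaw": 1}, {"dx": 84, "dy": 0, "dz": 0, "turn": 0, "jaw": 1}, {"dx": 88, "dy": 0, "dz": 0, "turn": 0, "jaw": 1}]'

```text
time: 7.28
tool_pos: [0.6062, -0.1376, 0.081]
tool_rot: [0.0, 0.999, 0.045, 0.001]
contact_force: [-0.1, -0.2, -1.6]
gripper_width: 0.579
grasp_force: 63.4
```

>>> apply_moves --series '[{"dx": 0, "dy": 0, "dz": 0, "turn": 0, "jaw": 1}, {"dx": -15, "dy": 0, "dz": -2, "turn": 0, "jaw": 1}, {"dx": -20, "dy": 0, "dz": -40, "turn": 0, "jaw": 1}, {"dx": -20, "dy": 0, "dz": -60, "turn": 0, "jaw": 1}, {"dx": -20, "dy": 0, "dz": -60, "turn": 0, "jaw": 1}]'

```text
time: 7.7
tool_pos: [0.5852, -0.1407, 0.1458]
tool_rot: [0.002, 0.999, 0.045, 0.004]
contact_force: [1.1, 0.0, -0.4]
gripper_width: 0.582
grasp_force: 63.6
```

```bash
python3 nav.py .483,-.388,.14,.09;  python3 - <<'E'
from h import *
t=np.array([.5725,-.1852]);c,s=np.cos(.09),np.sin(.09)
for q,_ in find([grab_frame("scene")],"cell_1","cell",.012): d=q[:2]-t;print(d@[c,s],d@[-s,c])
E
```

```text
t 7.70 p [ 0.5852 -0.1407  0.1458] yaw 0.089 j6 1.12 w 0.58 g 64 F [ 1.1  0.  -0.4]
dx -124 dy 237 dz 6 turn -0.001
cell_1 [ 0.6259 -0.1159  0.0308] iou 0.87 conf 0.91 views 1
cell_1 [ 0.6301 -0.1535  0.0697] iou 0.90 conf 0.85 views 1
cell_1 [ 0.6587 -0.2249  3.187 ] iou 0.85 conf 0.63 views 1
cell_1 [ 0.6508 -0.1878  1.485 ] iou 0.78 conf 0.59 views 1
0.0594543998173963 0.06425333443174257
0.06018237248766047 0.026395523646655462
0.08229736171008716 -0.04727922809555588
0.07775396889725916 -0.009667977869481587
```

All four cells are 59 mm or more inside the tray. Now the pusher goes back to the mat.

>>> apply_moves --series '[{"dx": -124, "dy": 237, "dz": 0, "turn": 0, "jaw": 1}, {"dx": -124, "dy": 237, "dz": 0, "turn": 0, "jaw": 1}, {"dx": -124, "dy": 237, "dz": 0, "turn": 0, "jaw": 1}, {"dx": -124, "dy": 237, "dz": 0, "turn": 0, "jaw": 1}, {"dx": -124, "dy": 237, "dz": 0, "turn": 0, "jaw": 1}]'

```text
time: 8.22
tool_pos: [0.5012, -0.3323, 0.1372]
tool_rot: [-0.001, 0.999, 0.045, -0.002]
contact_force: [0.7, -0.9, -1.6]
gripper_width: 0.576
grasp_force: 63.7
```

```bash
python3 nav.py .483,-.388,.082,.09
```

```text
t 8.22 p [ 0.5012 -0.3323  0.1372] yaw 0.090 j6 0.77 w 0.58 g 64 F [ 0.7 -0.9 -1.6]
dx -23 dy 54 dz 55 turn 0.000
```

>>> apply_moves --series '[{"dx": -16, "dy": 38, "dz": 0, "turn": 0, "jaw": 1}, {"dx": -23, "dy": 54, "dz": 0, "turn": 0, "jaw": 1}, {"dx": -23, "dy": 54, "dz": 30, "turn": 0, "jaw": 1}, {"dx": -23, "dy": 54, "dz": 50, "turn": 0, "jaw": 1}, {"dx": -23, "dy": 54, "dz": 50, "turn": 0, "jaw": 1}]'

```text
time: 8.63
tool_pos: [0.4811, -0.3845, 0.0819]
tool_rot: [-0.005, 0.999, 0.044, -0.005]
contact_force: [-1.3, 1.6, -3.7]
gripper_width: 0.578
grasp_force: 63.9
```

```bash
python3 nav.py .483,-.388,.080,.09
```

```text
t 8.63 p [ 0.4811 -0.3845  0.0819] yaw 0.088 j6 0.69 w 0.58 g 64 F [-1.3  1.6 -3.7]
dx 2 dy 4 dz 2 turn -0.002
```

>>> apply_moves --series '[{"dx": 0, "dy": 2, "dz": 0, "turn": 0, "jaw": 1}, {"dx": 0, "dy": 2, "dz": 2, "turn": 0, "jaw": 1}, {"dx": 0, "dy": 2, "dz": 4, "turn": 0, "jaw": 1}, {"dx": 0, "dy": 2, "dz": 4, "turn": 0, "jaw": 1}, {"dx": 0, "dy": 2, "dz": 4, "turn": 0, "jaw": 1}]'

```text
time: 9.05
tool_pos: [0.4863, -0.3899, 0.087]
tool_rot: [0.001, 0.999, 0.045, 0.001]
contact_force: [0.5, 0.3, -1.2]
gripper_width: 0.579
grasp_force: 63.9
```

>>> apply_moves --series '[{"dx": 0, "dy": 0, "dz": 3, "turn": 0, "jaw": 1}, {"dx": 0, "dy": 0, "dz": 6, "turn": 0, "jaw": 1}, {"dx": 0, "dy": 0, "dz": 8, "turn": 0, "jaw": 1}, {"dx": 0, "dy": 0, "dz": 8, "turn": 0, "jaw": 1}, {"dx": 0, "dy": 0, "dz": 8, "turn": 0, "jaw": 1}]'

```text
time: 9.47
tool_pos: [0.4859, -0.3898, 0.0786]
tool_rot: [0.0, 0.999, 0.045, 0.0]
contact_force: [-1.5, 1.0, 2.7]
gripper_width: 0.576
grasp_force: 64.3
```

>>> apply_moves --series '[{"dx": 0, "dy": 0, "dz": 0, "turn": 0, "jaw": 0.2}, {"dx": 0, "dy": 0, "dz": 0, "turn": 0, "jaw": 0.2}, {"dx": 0, "dy": 0, "dz": 0, "turn": 0, "jaw": 0.2}, {"dx": 0, "dy": 0, "dz": -40, "turn": 0, "jaw": 0.2}, {"dx": 0, "dy": 0, "dz": -80, "turn": 0, "jaw": 0.2}]'

```text
time: 9.88
tool_pos: [0.4837, -0.3879, 0.1545]
tool_rot: [-0.003, 0.999, 0.045, -0.003]
contact_force: [-0.1, -1.2, 0.3]
gripper_width: 0.8
grasp_force: 0.0
```

>>> apply_moves --series '[{"dx": 0, "dy": 0, "dz": -40, "turn": 0, "jaw": 0}, {"dx": 0, "dy": 0, "dz": -80, "turn": 0, "jaw": 0}, {"dx": -30, "dy": -30, "dz": -80, "turn": 0, "jaw": 0}, {"dx": -60, "dy": -60, "dz": -80, "turn": 0, "jaw": 0}, {"dx": -90, "dy": -90, "dz": -80, "turn": 0, "jaw": 0}]'

```text
time: 10.3
tool_pos: [0.3892, -0.3094, 0.2388]
tool_rot: [0.001, 0.999, 0.045, 0.001]
contact_force: [-0.5, 0.7, 0.8]
gripper_width: 1.0
grasp_force: 0.0
```

```bash
python3 nav.py;  python3 - <<'E'
from h import *
fs=[grab_frame("top"),grab_frame("scene")]
find(fs,"pusher","pusher",.04);find(fs,"pack_a","pack",.035);find(fs,"dock","dock",.02)
find(fs[::-1],"cell_1","cell",.012,.02)
E
```

```text
t 10.30 p [ 0.3892 -0.3094  0.2388] yaw 0.090 j6 0.66 w 1.00 g 0 F [-0.5  0.7  0.8]
pusher [ 0.4686 -0.392   0.1046] iou 0.68 conf 0.90 views 1
pusher [0.5792 0.2384 1.2588] iou 0.16 conf 0.56 views 1
pack_a [0.5549 0.3713 2.7872] iou 0.87 conf 0.69 views 2
pack_a [ 0.4653  0.3754 -0.5446] iou 0.87 conf 0.65 views 2
pack_a [0.571  0.2323 3.1495] iou 0.14 conf 0.43 views 1
dock [ 0.557   0.1537 -0.1886] iou 0.96 conf 0.56 views 1
dock [0.8008 0.0942 1.7416] iou 0.27 conf 0.42 views 1
cell_1 [ 0.651  -0.1862  1.5817] iou 0.79 conf 0.95 views 2
cell_1 [ 0.6311 -0.152   3.2121] iou 0.85 conf 0.81 views 2
cell_1 [ 0.6276 -0.1151  3.2308] iou 0.84 conf 0.71 views 2
cell_1 [ 0.659  -0.2245  0.05  ] iou 0.82 conf 0.61 views 2
```

```bash
cat > edge.py <<'E'
from h import *
E12=[(0,1),(2,3),(4,5),(6,7),(0,2),(1,3),(4,6),(5,7),(0,4),(1,5),(2,6),(3,7)]
def seg(a,b,n=40): t=np.linspace(0,1,n)[:,None];return np.array(a)*(1-t)+np.array(b)*t
def rect(x0,x1,y0,y1,z):
    c=np.array([[x0,y0,z],[x1,y0,z],[x1,y1,z],[x0,y1,z]])/1000.
    return np.vstack([seg(c[i],c[(i+1)%4]) for i in range(4)])
W=dict(dock=np.vstack([rect(-65,65,-120,120,36)]+[rect(-54,14,y-24,y+24,36) for y in(-80,0,80)]),
       pack=rect(-32,32,-22,22,66))
def dt(img):
    g=cv2.GaussianBlur(img,(3,3),0);e=cv2.Canny(g,40,120)
    return np.minimum(cv2.distanceTransform(255-e,cv2.DIST_L2,5),5)
def place(P,q):
    c,s=np.cos(q[2]),np.sin(q[2]);return P@np.array([[c,-s,0],[s,c,0],[0,0,1]]).T+[q[0],q[1],0]
def efit(views,kind,q0,pts=None):
    "views: frames; align the wire model to image edges"
    D=[(f,dt(np.ascontiguousarray(f["pixels"]))) for f in views];P=W[kind] if pts is None else pts
    def cost(q):
        t=0
        for f,d in D:
            p=proj(f,place(P,q)).astype(np.float32);t+=cv2.remap(d.astype(np.float32),p[:,0].copy(),p[:,1].copy(),cv2.INTER_LINEAR,borderValue=5).mean()
        return t/len(D)
    r=minimize(cost,q0,method="Nelder-Mead",options=dict(initial_simplex=np.array(q0)+np.array([[0,0,0],[.005,0,0],[0,.005,0],[0,0,.06]]),xatol=1e-5,fatol=1e-4))
    return r.x,r.fun
E
python3 - <<'E'
from edge import *
f=[grab_frame("top"),grab_frame("scene")]
for k,n in enumerate(("top0","scene0")): f[k]=dict(f[k]);f[k]["pixels"]=cv2.imread(f"pics/{n}.png")[:,:,::-1]
for k,q in(("dock",(.5555,.1535,-.18)),("pack",(.4115,.1713,1.48)),("pack",(.4652,.3752,-.535)),("pack",(.554,.371,-.34))):
    for v in(f,f[:1],f[1:]): x,c=efit(v,k,q);print(k,np.round(x,4),round(c,2))
    if k=="dock": qd=efit(f,k,q)[0]
im=[]
for fr,(r0,r1,c0,c1) in zip(f,((195,325,130,325),(140,270,320,500))):
    g=cv2.resize(fr["pixels"][r0:r1,c0:c1,::-1],None,fx=4,fy=4)
    for p in proj(fr,place(W["dock"],qd)): cv2.circle(g,(int((p[0]-c0+.5)*4),int((p[1]-r0+.5)*4)),1,(0,255,0),-1)
    im.append(cv2.resize(g,None,fx=.5,fy=.5))
im=[cv2.copyMakeBorder(i,0,0,0,400-i.shape[1],cv2.BORDER_CONSTANT) for i in im]
cv2.imwrite("pics/d.png",np.vstack(im))
E
```

```text
dock [ 0.5447  0.1631 -0.1791] 2.03
dock [ 0.5736  0.1764 -0.4958] 2.71
dock [ 0.5443  0.1531 -0.1785] 1.52
pack [0.4118 0.1723 1.4373] 0.54
pack [0.4123 0.1736 1.4311] 0.4
pack [0.4111 0.1699 1.4721] 0.5
pack [ 0.4655  0.3767 -0.5047] 0.47
pack [ 0.4666  0.3786 -0.4976] 0.35
pack [ 0.4647  0.3762 -0.5006] 0.37
pack [ 0.5542  0.3707 -0.3277] 0.43
pack [ 0.5551  0.3721 -0.3167] 0.4
pack [ 0.553   0.3705 -0.3315] 0.28
```

View pics/d.png

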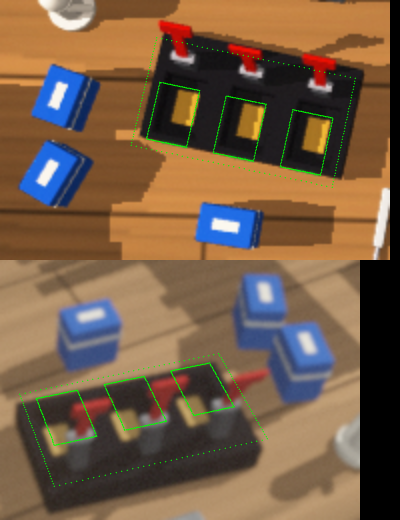

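The packs fit well, but the dock wireframe is off because it is dark on dark. I'll fit the dock by its mask, ignoring red lever pixels, and cross-check on the gold pocket floors.

```bash
cat > dock.py <<'E'
from edge import *
f=[dict(grab_frame("top")),dict(grab_frame("scene"))]
for k,n in enumerate(("top0","scene0")): f[k]["pixels"]=cv2.imread(f"pics/{n}.png")[:,:,::-1].copy()
V=[]
for fr,q in zip(f,[(.5555,.1535,-.18)]*2):
    hsv=cv2.cvtColor(fr["pixels"],cv2.COLOR_RGB2HSV);H,S,Vv=[hsv[:,:,i].astype(int) for i in range(3)]
    red=cv2.dilate((((H<6)|(H>172))&(S>150)&(Vv>90)).astype(np.uint8),np.ones((5,5)))>0
    near=cv2.dilate((render(fr,"dock",q)>0).astype(np.uint8),np.ones((25,25)))>0
    gold=(H>15)&(H<30)&(S>120)&(Vv>120)&near
    # grey level: dock is dark & unsaturated; shadowed wood is saturated brown
    dark=near&((fr["pixels"].max(2)<62)|((S<70)&(Vv<190)))
    inner=cv2.erode((render(fr,"dock",q)>.5).astype(np.uint8),np.ones((9,9)))>0
    V.append((fr,dark|inner,near&~red,red))
def cost(q,V):
    t=0
    for fr,m,ok,_ in V:
        r=render(fr,"dock",q);t+=(np.abs(r-m)*ok).sum()/r.sum()
    return t/len(V)
def run(V): 
    q=np.array([.5555,.1535,-.18]);return minimize(cost,q,(V,),method="Nelder-Mead",options=dict(initial_simplex=q+np.array([[0,0,0],[.006,0,0],[0,.006,0],[0,0,.05]]),xatol=1e-5,fatol=1e-5))
if __name__=="__main__":
    for v in(V,V[:1],V[1:]): r=run(v);print(np.round(r.x,4),round(r.fun,3))
    q=run(V).x;im=[]
    for (fr,m,ok,red),(r0,r1,c0,c1) in zip(V,((195,295,190,325),(180,270,320,455))):
        g=fr["pixels"][r0:r1,c0:c1,::-1].copy();g=np.clip(g*1.6,0,255).astype(np.uint8);g=cv2.resize(g,None,fx=5,fy=5)
        P=np.vstack([W["dock"],rect(-65,65,-120,120,0)]+[rect(-54,14,y-24,y+24,10) for y in(-80,0,80)])
        for i,p in enumerate(proj(fr,place(P,q))): cv2.circle(g,(int((p[0]-c0+.5)*5),int((p[1]-r0+.5)*5)),1,(0,255,0) if i<640 else (255,255,0),-1)
        e=cv2.resize((m&ok)[r0:r1,c0:c1].astype(np.uint8)*255,None,fx=1,fy=1)
        g[:e.shape[0]//1,-e.shape[1]:]=e[:,:,None];im.append(cv2.resize(g,(540,int(540*g.shape[0]/g.shape[1])),interpolation=cv2.INTER_AREA)[:300])
    cv2.imwrite("pics/e.png",np.vstack([i[:300] for i in im])[:600])
E
python3 dock.py
```

```text
[ 0.5577  0.155  -0.1829] 0.08
[ 0.5575  0.154  -0.1847] 0.033
[ 0.55    0.1579 -0.1853] 0.114
```

View pics/e.png

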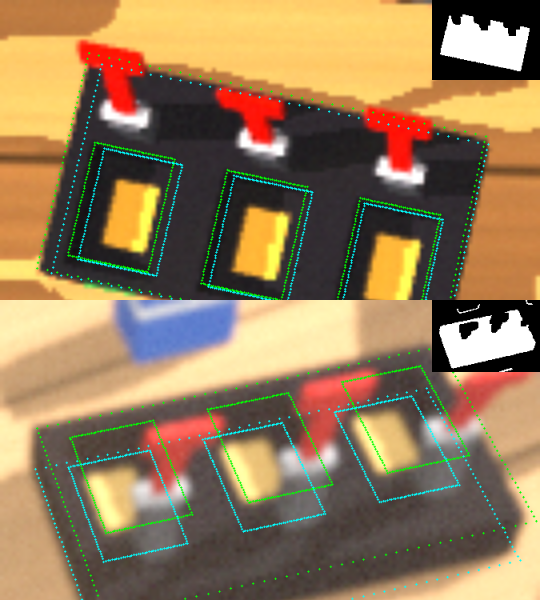

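The top-view fit follows the dock's outline, and the gold floors sit inside the projected pockets to about 1 px, so I take the dock at (0.556, 0.1525, −0.184). Moving toward the pack at (0.412, 0.172).

>>> apply_moves --series '[{"dx": 27, "dy": -200, "dz": 0, "turn": -0.6, "jaw": 0}, {"dx": 27, "dy": -200, "dz": 0, "turn": -0.6, "jaw": 0}, {"dx": 27, "dy": -200, "dz": 0, "turn": -0.6, "jaw": 0}, {"dx": 27, "dy": -200, "dz": 0, "turn": -0.6, "jaw": 0}, {"dx": 27, "dy": -200, "dz": 0, "turn": -0.6, "jaw": 0}]'

```text
time: 11.42
tool_pos: [0.3984, -0.106, 0.2379]
tool_rot: [-0.0, 0.94, 0.341, 0.0]
contact_force: [1.9, -0.5, 0.6]
gripper_width: 0.998
grasp_force: 0.0
```

>>> apply_moves --series '[{"dx": 134, "dy": -148, "dz": 0, "turn": -0.6, "jaw": 0}, {"dx": 134, "dy": -148, "dz": 0, "turn": -0.6, "jaw": 0}, {"dx": 134, "dy": -148, "dz": 0, "turn": -0.6, "jaw": 0}, {"dx": 134, "dy": -148, "dz": 0, "turn": -0.6, "jaw": 0}, {"dx": 134, "dy": -148, "dz": 0, "turn": -0.6, "jaw": 0}]'

```text
time: 11.83
tool_pos: [0.4076, 0.0941, 0.2382]
tool_rot: [0.0, 0.797, 0.604, 0.001]
contact_force: [0.9, 0.1, -0.3]
gripper_width: 1.001
grasp_force: 0.0
```

```bash
python3 nav.py .4111,.1663,.15,1.45
python3 - <<'E'
from edge import *
fs=[grab_frame("top"),grab_frame("scene")]
for f in fs:
  for q in((.4118,.1723,1.44),(.4655,.3767,-.505),(.5542,.3707,-.328)): x,c=efit([f],"pack",q);print(np.round(x,4),round(c,2))
E
```

```text
t 11.83 p [0.4076 0.0941 0.2382] yaw 1.297 j6 0.32 w 1.00 g 0 F [ 0.9  0.1 -0.3]
dx 70 dy -16 dz 88 turn -0.153
[0.4118 0.1723 1.44  ] 5.0
[ 0.4663  0.3783 -0.4895] 0.33
[ 0.5552  0.3721 -0.3248] 0.41
[0.411  0.1703 1.4588] 0.46
[ 0.465   0.376  -0.4952] 0.37
[ 0.5531  0.3705 -0.3264] 0.3
```

>>> apply_moves --series '[{"dx": 35, "dy": -8, "dz": 20, "turn": -0.1, "jaw": 0}, {"dx": 70, "dy": -16, "dz": 40, "turn": -0.153, "jaw": 0}, {"dx": 70, "dy": -16, "dz": 80, "turn": -0.153, "jaw": 0}, {"dx": 70, "dy": -16, "dz": 118, "turn": -0.153, "jaw": 0}, {"dx": 70, "dy": -16, "dz": 118, "turn": -0.153, "jaw": 0}]'

```text
time: 12.35
tool_pos: [0.4064, 0.1619, 0.1118]
tool_rot: [-0.004, 0.751, 0.66, -0.007]
contact_force: [-1.9, 0.2, -1.6]
gripper_width: 0.999
grasp_force: 0.0
```

>>> apply_moves --series '[{"dx": 0, "dy": 0, "dz": 0, "turn": 0, "jaw": 0}, {"dx": 0, "dy": 0, "dz": 0, "turn": 0, "jaw": 0}]'

```text
time: 12.52
tool_pos: [0.4133, 0.1628, 0.1218]
tool_rot: [0.001, 0.751, 0.66, 0.001]
contact_force: [1.0, -0.2, -0.6]
gripper_width: 1.002
grasp_force: 0.0
```

```bash
python3 nav.py .4111,.1663,.05,1.45
```

```text
t 12.52 p [0.4133 0.1628 0.1218] yaw 1.441 j6 0.34 w 1.00 g 0 F [ 1.  -0.2 -0.6]
dx 3 dy -3 dz 72 turn -0.009
```

>>> apply_moves --series '[{"dx": 2, "dy": -1, "dz": 20, "turn": -0.005, "jaw": 0}, {"dx": 2, "dy": -1, "dz": 40, "turn": -0.005, "jaw": 0}, {"dx": 2, "dy": -1, "dz": 55, "turn": -0.005, "jaw": 0}, {"dx": 2, "dy": -1, "dz": 65, "turn": -0.005, "jaw": 0}, {"dx": 2, "dy": -1, "dz": 70, "turn": -0.005, "jaw": 0}]'

```text
time: 12.93
tool_pos: [0.4126, 0.165, 0.0511]
tool_rot: [0.001, 0.75, 0.662, 0.001]
contact_force: [-0.0, 0.1, 0.4]
gripper_width: 0.999
grasp_force: 0.0
```

>>> apply_moves --series '[{"dx": 0, "dy": 0, "dz": 0, "turn": 0, "jaw": 0}, {"dx": 0, "dy": 0, "dz": 0, "turn": 0, "jaw": 0}, {"dx": 0, "dy": 0, "dz": 0, "turn": 0, "jaw": 0}]'

```text
time: 13.18
tool_pos: [0.4125, 0.1654, 0.0514]
tool_rot: [0.001, 0.749, 0.662, 0.001]
contact_force: [0.7, 0.2, -0.5]
gripper_width: 1.002
grasp_force: 0.0
```

```bash
python3 nav.py .4111,.1663,.05,1.45
```

```text
t 13.18 p [0.4125 0.1654 0.0514] yaw 1.448 j6 0.34 w 1.00 g 0 F [ 0.7  0.2 -0.5]
dx 1 dy -1 dz 1 turn -0.002
```

>>> apply_moves --series '[{"dx": 1, "dy": -1, "dz": 1, "turn": 0, "jaw": 1}, {"dx": 1, "dy": -1, "dz": 1, "turn": 0, "jaw": 1}, {"dx": 1, "dy": -1, "dz": 1, "turn": 0, "jaw": 1}, {"dx": 1, "dy": -1, "dz": 1, "turn": 0, "jaw": 1}, {"dx": 1, "dy": -1, "dz": 1, "turn": 0, "jaw": 1}]'

```text
time: 13.6
tool_pos: [0.4107, 0.1665, 0.0493]
tool_rot: [0.0, 0.749, 0.662, 0.0]
contact_force: [0.3, 0.2, 4.4]
gripper_width: 0.511
grasp_force: 62.2
```

>>> apply_moves --series '[{"dx": 0, "dy": 0, "dz": 0, "turn": 0, "jaw": 1}, {"dx": 0, "dy": 0, "dz": -15, "turn": 0.0, "jaw": 1}, {"dx": 0, "dy": 0, "dz": -40, "turn": 0.1, "jaw": 1}, {"dx": 0, "dy": 0, "dz": -60, "turn": 0.22, "jaw": 1}, {"dx": 0, "dy": 0, "dz": -65, "turn": 0.34, "jaw": 1}]'

```text
time: 14.02
tool_pos: [0.412, 0.1667, 0.117]
tool_rot: [0.001, 0.852, 0.524, 0.002]
contact_force: [0.8, 0.1, 0.2]
gripper_width: 0.506
grasp_force: 61.8
```

```bash
python3 nav.py .46,.1,.115,-.184
```

```text
t 14.02 p [0.412  0.1667 0.117 ] yaw 1.102 j6 0.69 w 0.51 g 62 F [0.8 0.1 0.2]
dx -38 dy 73 dz 2 turn 1.286
```

>>> apply_moves --series '[{"dx": -8, "dy": 15, "dz": 0, "turn": 0.124, "jaw": 1}, {"dx": -15, "dy": 30, "dz": 0, "turn": 0.248, "jaw": 1}, {"dx": -23, "dy": 44, "dz": 0, "turn": 0.372, "jaw": 1}, {"dx": -30, "dy": 58, "dz": 0, "turn": 0.496, "jaw": 1}, {"dx": -38, "dy": 73, "dz": 0, "turn": 0.62, "jaw": 1}]'

```text
time: 14.43
tool_pos: [0.4584, 0.0992, 0.1131]
tool_rot: [-0.0, 0.971, 0.239, -0.001]
contact_force: [0.0, 0.5, -0.8]
gripper_width: 0.51
grasp_force: 61.8
```

>>> apply_moves --series '[{"dx": 0, "dy": 0, "dz": 0, "turn": 0.124, "jaw": 1}, {"dx": 0, "dy": 0, "dz": 0, "turn": 0.248, "jaw": 1}, {"dx": 0, "dy": 0, "dz": 0, "turn": 0.372, "jaw": 1}, {"dx": 0, "dy": 0, "dz": 0, "turn": 0.496, "jaw": 1}, {"dx": 0, "dy": 0, "dz": 0, "turn": 0.62, "jaw": 1}]'

```text
time: 14.85
tool_pos: [0.458, 0.0996, 0.113]
tool_rot: [0.0, 0.998, -0.069, -0.001]
contact_force: [0.3, -0.4, -1.5]
gripper_width: 0.514
grasp_force: 61.8
```

```bash
python3 nav.py .5158,.0787,.115,-.184
```

```text
t 14.85 p [0.458  0.0996 0.113 ] yaw -0.139 j6 1.76 w 0.51 g 62 F [ 0.3 -0.4 -1.5]
dx 60 dy 13 dz -2 turn 0.045
```

>>> apply_moves --series '[{"dx": 20, "dy": 4, "dz": 0, "turn": 0.02, "jaw": 1}, {"dx": 45, "dy": 10, "dz": 0, "turn": 0.045, "jaw": 1}, {"dx": 60, "dy": 13, "dz": 0, "turn": 0.045, "jaw": 1}, {"dx": 60, "dy": 13, "dz": 0, "turn": 0.045, "jaw": 1}, {"dx": 60, "dy": 13, "dz": 0, "turn": 0.045, "jaw": 1}]'

```text
time: 15.27
tool_pos: [0.516, 0.0788, 0.1131]
tool_rot: [0.0, 0.996, -0.089, -0.001]
contact_force: [0.1, 0.2, -1.1]
gripper_width: 0.507
grasp_force: 61.8
```

>>> apply_moves --series '[{"dx": 0, "dy": 0, "dz": 0, "turn": 0, "jaw": 1}, {"dx": 0, "dy": 0, "dz": 0, "turn": 0, "jaw": 1}, {"dx": 0, "dy": 0, "dz": 0, "turn": 0, "jaw": 1}]'

```text
time: 15.52
tool_pos: [0.5155, 0.0793, 0.1135]
tool_rot: [0.0, 0.996, -0.088, -0.0]
contact_force: [0.0, -1.2, -1.1]
gripper_width: 0.51
grasp_force: 61.8
```

```bash
python3 nav.py .5158,.0787,.115,-.184
python3 - <<'E'
from edge import *
fs=[grab_frame("top"),grab_frame("scene")]
im=[cv2.resize(f["pixels"][r:r+100,c:c+135,::-1],None,fx=4,fy=3) for f,(r,c) in zip(fs,((205,190),(165,320)))]
cv2.imwrite("pics/f.png",np.vstack(im))
E
```

```text
t 15.52 p [0.5155 0.0793 0.1135] yaw -0.177 j6 1.76 w 0.51 g 62 F [ 0.  -1.2 -1.1]
dx 0 dy 0 dz -2 turn 0.007
```

View pics/f.png

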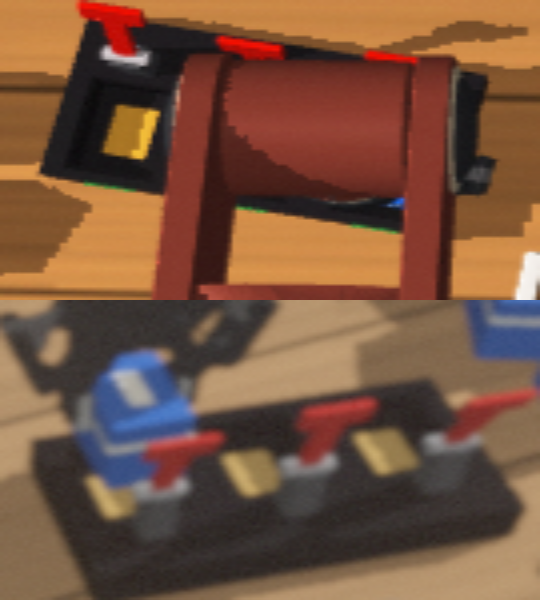

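The pack hangs over the right pocket, at the lower left of the scene view, square with it. Descending with a force check.

>>> apply_moves --series '[{"dx": 0, "dy": 0, "dz": 12, "turn": 0.007, "jaw": 1}, {"dx": 0, "dy": 0, "dz": 22, "turn": 0.007, "jaw": 1}, {"dx": 0, "dy": 0, "dz": 28, "turn": 0.007, "jaw": 1}, {"dx": 0, "dy": 0, "dz": 32, "turn": 0.007, "jaw": 1}, {"dx": 0, "dy": 0, "dz": 35, "turn": 0.007, "jaw": 1}]'

```text
time: 16.03
tool_pos: [0.5162, 0.0794, 0.0839]
tool_rot: [0.0, 0.996, -0.092, -0.003]
contact_force: [-29.7, 0.8, 54.9]
gripper_width: 0.506
grasp_force: 68.5
```

```bash
python3 nav.py .5158,.0787,.0593,-.184
```

```text
t 16.03 p [0.5162 0.0794 0.0839] yaw -0.184 j6 1.76 w 0.51 g 69 F [-29.7   0.8  54.9]
dx -0 dy 1 dz 25 turn 0.000
```

>>> apply_moves --series '[{"dx": 0, "dy": 0, "dz": -8, "turn": 0, "jaw": 1}, {"dx": -4, "dy": 0, "dz": -8, "turn": 0, "jaw": 1}, {"dx": -4, "dy": 0, "dz": -8, "turn": 0, "jaw": 1}, {"dx": -4, "dy": 0, "dz": -3, "turn": 0, "jaw": 1}, {"dx": -4, "dy": 0, "dz": 0, "turn": 0, "jaw": 1}]'

```text
time: 16.45
tool_pos: [0.5113, 0.0796, 0.0769]
tool_rot: [0.0, 0.996, -0.092, -0.001]
contact_force: [0.1, -0.0, -0.5]
gripper_width: 0.51
grasp_force: 62.3
```

```bash
python3 nav.py .5158,.0787,.0593,-.184
```

```text
t 16.45 p [0.5113 0.0796 0.0769] yaw -0.184 j6 1.77 w 0.51 g 62 F [ 0.1 -0.  -0.5]
dx 5 dy 0 dz 18 turn -0.000
```

>>> apply_moves --series '[{"dx": 0, "dy": 0, "dz": 6, "turn": 0, "jaw": 1}, {"dx": 0, "dy": 0, "dz": 10, "turn": 0, "jaw": 1}, {"dx": 0, "dy": 0, "dz": 13, "turn": 0, "jaw": 1}, {"dx": 0, "dy": 0, "dz": 15, "turn": 0, "jaw": 1}, {"dx": 0, "dy": 0, "dz": 15, "turn": 0, "jaw": 1}]'

```text
time: 16.87
tool_pos: [0.512, 0.0796, 0.0629]
tool_rot: [0.0, 0.996, -0.092, -0.001]
contact_force: [-0.6, 0.3, -1.0]
gripper_width: 0.508
grasp_force: 62.3
```

```bash
python3 nav.py .5158,.0787,.0593,-.184
```

```text
t 16.87 p [0.512  0.0796 0.0629] yaw -0.184 j6 1.77 w 0.51 g 62 F [-0.6  0.3 -1. ]
dx 4 dy 0 dz 4 turn -0.000
```

>>> apply_moves --series '[{"dx": 0, "dy": 0, "dz": 2, "turn": 0, "jaw": 1}, {"dx": 0, "dy": 0, "dz": 3, "turn": 0, "jaw": 1}, {"dx": 0, "dy": 0, "dz": 4, "turn": 0, "jaw": 1}, {"dx": 0, "dy": 0, "dz": 4, "turn": 0, "jaw": 1}, {"dx": 0, "dy": 0, "dz": 4, "turn": 0, "jaw": 1}]'

```text
time: 17.28
tool_pos: [0.5125, 0.0797, 0.0599]
tool_rot: [-0.0, 0.996, -0.092, 0.0]
contact_force: [0.4, 0.7, -1.2]
gripper_width: 0.508
grasp_force: 62.3
```

>>> apply_moves --series '[{"dx": 0, "dy": 0, "dz": 0, "turn": 0, "jaw": 0.2}, {"dx": 0, "dy": 0, "dz": 0, "turn": 0, "jaw": 0.2}, {"dx": 0, "dy": 0, "dz": 0, "turn": 0, "jaw": 0.2}, {"dx": 0, "dy": 0, "dz": -40, "turn": 0, "jaw": 0.2}, {"dx": -5, "dy": 0, "dz": -80, "turn": 0, "jaw": 0.2}]'

```text
time: 17.7
tool_pos: [0.5056, 0.0804, 0.1379]
tool_rot: [0.0, 0.996, -0.092, -0.003]
contact_force: [1.9, -0.7, 0.6]
gripper_width: 0.8
grasp_force: 0.0
```

>>> apply_moves --series '[{"dx": -40, "dy": 0, "dz": -20, "turn": 0, "jaw": 0}, {"dx": -80, "dy": -10, "dz": -20, "turn": 0, "jaw": 0}, {"dx": -90, "dy": -45, "dz": -20, "turn": 0, "jaw": 0}, {"dx": -90, "dy": -85, "dz": -20, "turn": 0, "jaw": 0}, {"dx": -90, "dy": -125, "dz": -20, "turn": 0, "jaw": 0}]'

```text
time: 18.12
tool_pos: [0.4413, 0.2212, 0.1608]
tool_rot: [-0.0, 0.996, -0.092, 0.001]
contact_force: [0.8, -0.1, 0.7]
gripper_width: 1.003
grasp_force: 0.0
```

```bash
python3 nav.py .4602,.3794,.12,-.5
python3 - <<'E'
from edge import *
fs=[grab_frame("top"),grab_frame("scene")]
P=W["pack"]+[0,0,.01]
for f in fs:
  for q in((.4655,.3767,-.5),(.5542,.3707,-.328)): x,c=efit([f],"pack",q);print(np.round(x,4),round(c,2))
  x,c=efit([f],"pack",(.518,.0786,-.184),P);print("seated",np.round(x,4),round(c,2))
x,c=efit(fs,"pack",(.518,.0786,-.184),P);print("seated",np.round(x,4),round(c,2))
im=[cv2.resize(f["pixels"][r:r+100,c:c+135,::-1],None,fx=4,fy=3) for f,(r,c) in zip(fs,((205,190),(165,320)))]
cv2.imwrite("pics/g.png",np.vstack(im))
E
```

```text
t 18.12 p [0.4413 0.2212 0.1608] yaw -0.185 j6 2.07 w 1.00 g 0 F [ 0.8 -0.1  0.7]
dx -11 dy -159 dz 41 turn 0.315
[ 0.466   0.3759 -0.4182] 2.33
[ 0.5552  0.3721 -0.3248] 0.41
seated [ 0.5208  0.0786 -0.1837] 0.31
[ 0.4648  0.376  -0.4915] 0.39
[ 0.5527  0.3705 -0.3317] 0.29
seated [ 0.5232  0.0761 -0.1239] 0.74
seated [ 0.521   0.078  -0.1782] 0.63
```

View pics/g.png

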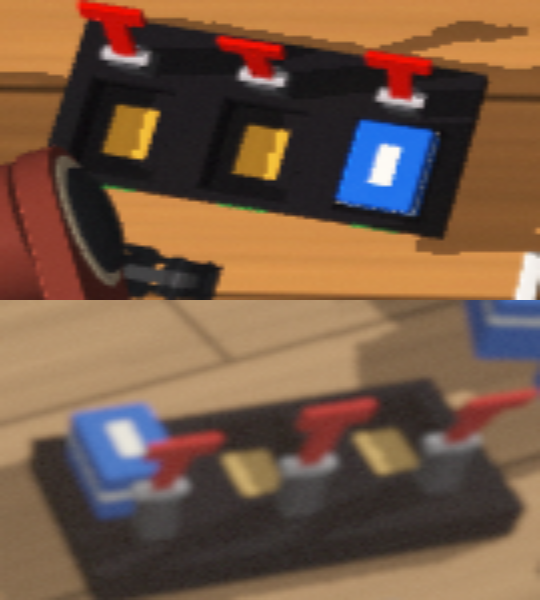

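Pack seated flush in the right pocket; the middle and left pockets are empty. Next is the pack at (0.466, 0.377).

>>> apply_moves --series '[{"dx": -11, "dy": -159, "dz": 41, "turn": 0.307, "jaw": 0}, {"dx": -11, "dy": -159, "dz": 41, "turn": 0.307, "jaw": 0}, {"dx": -11, "dy": -159, "dz": 41, "turn": 0.307, "jaw": 0}, {"dx": -11, "dy": -159, "dz": 41, "turn": 0.307, "jaw": 0}, {"dx": -11, "dy": -159, "dz": 41, "turn": 0.307, "jaw": 0}]'

```text
time: 18.63
tool_pos: [0.4594, 0.3821, 0.1161]
tool_rot: [0.0, 0.97, -0.241, -0.001]
contact_force: [-1.4, -0.4, -1.0]
gripper_width: 1.002
grasp_force: 0.0
```

>>> apply_moves --series '[{"dx": 0, "dy": 0, "dz": 0, "turn": 0, "jaw": 0}, {"dx": 0, "dy": 0, "dz": 0, "turn": 0, "jaw": 0}, {"dx": 0, "dy": 0, "dz": 0, "turn": 0, "jaw": 0}, {"dx": 0, "dy": 0, "dz": 0, "turn": 0, "jaw": 0}]'

```text
time: 18.97
tool_pos: [0.4608, 0.3771, 0.1197]
tool_rot: [-0.0, 0.97, -0.244, 0.0]
contact_force: [-0.7, -0.2, -0.2]
gripper_width: 0.998
grasp_force: 0.0
```

```bash
python3 nav.py .4603,.3799,.05,-.492
```

```text
t 18.97 p [0.4608 0.3771 0.1197] yaw -0.493 j6 2.62 w 1.00 g 0 F [-0.7 -0.2 -0.2]
dx -2 dy -2 dz 70 turn -0.001
```

>>> apply_moves --series '[{"dx": -2, "dy": -2, "dz": 20, "turn": 0, "jaw": 0}, {"dx": -2, "dy": -2, "dz": 40, "turn": 0, "jaw": 0}, {"dx": -2, "dy": -2, "dz": 55, "turn": 0, "jaw": 0}, {"dx": -2, "dy": -2, "dz": 65, "turn": 0, "jaw": 0}, {"dx": -2, "dy": -2, "dz": 70, "turn": 0, "jaw": 0}]'

```text
time: 19.38
tool_pos: [0.459, 0.3797, 0.0477]
tool_rot: [0.001, 0.97, -0.244, -0.001]
contact_force: [0.4, -0.3, 1.3]
gripper_width: 1.004
grasp_force: 0.0
```

>>> apply_moves --series '[{"dx": 0, "dy": 0, "dz": 0, "turn": 0, "jaw": 0}, {"dx": 0, "dy": 0, "dz": 0, "turn": 0, "jaw": 0}, {"dx": 0, "dy": 0, "dz": 0, "turn": 0, "jaw": 0}]'

```text
time: 19.63
tool_pos: [0.4604, 0.3813, 0.0503]
tool_rot: [-0.001, 0.97, -0.243, 0.001]
contact_force: [-0.5, 0.8, -0.5]
gripper_width: 0.999
grasp_force: 0.0
```

>>> apply_moves --series '[{"dx": 0, "dy": 0, "dz": 0, "turn": 0, "jaw": 1}, {"dx": 0, "dy": 0, "dz": 0, "turn": 0, "jaw": 1}, {"dx": 0, "dy": 0, "dz": 0, "turn": 0, "jaw": 1}, {"dx": 0, "dy": 0, "dz": 0, "turn": 0, "jaw": 1}, {"dx": 0, "dy": 0, "dz": 0, "turn": 0, "jaw": 1}]'

```text
time: 20.05
tool_pos: [0.4599, 0.3814, 0.0495]
tool_rot: [-0.001, 0.97, -0.243, 0.0]
contact_force: [-0.3, 1.5, 0.7]
gripper_width: 0.506
grasp_force: 62.0
```

>>> apply_moves --series '[{"dx": 0, "dy": 0, "dz": 0, "turn": 0, "jaw": 1}, {"dx": 0, "dy": 0, "dz": -15, "turn": 0, "jaw": 1}, {"dx": 0, "dy": 0, "dz": -35, "turn": 0, "jaw": 1}, {"dx": 0, "dy": 0, "dz": -60, "turn": 0, "jaw": 1}, {"dx": 0, "dy": 0, "dz": -65, "turn": -0.05, "jaw": 1}]'

```text
time: 20.47
tool_pos: [0.461, 0.382, 0.1175]
tool_rot: [-0.002, 0.976, -0.218, 0.002]
contact_force: [1.3, 0.6, -0.9]
gripper_width: 0.508
grasp_force: 61.6
```

```bash
python3 nav.py .5284,.1575,.115,-.184
```

```text
t 20.47 p [0.461  0.382  0.1175] yaw -0.440 j6 2.58 w 0.51 g 62 F [ 1.3  0.6 -0.9]
dx 157 dy 174 dz 3 turn -0.256
```

>>> apply_moves --series '[{"dx": 28, "dy": 30, "dz": 0, "turn": -0.1, "jaw": 1}, {"dx": 55, "dy": 60, "dz": 0, "turn": -0.2, "jaw": 1}, {"dx": 83, "dy": 90, "dz": 0, "turn": -0.256, "jaw": 1}, {"dx": 110, "dy": 120, "dz": 0, "turn": -0.256, "jaw": 1}, {"dx": 130, "dy": 145, "dz": 0, "turn": -0.256, "jaw": 1}]'

```text
time: 20.88
tool_pos: [0.515, 0.1918, 0.1131]
tool_rot: [0.001, 0.996, -0.093, -0.0]
contact_force: [-0.1, 0.8, -1.6]
gripper_width: 0.514
grasp_force: 61.8
```

>>> apply_moves --series '[{"dx": 0, "dy": 0, "dz": 0, "turn": 0, "jaw": 1}, {"dx": 0, "dy": 0, "dz": 0, "turn": 0, "jaw": 1}, {"dx": 0, "dy": 0, "dz": 0, "turn": 0, "jaw": 1}]'

```text
time: 21.13
tool_pos: [0.5146, 0.1944, 0.1132]
tool_rot: [-0.0, 0.996, -0.093, -0.001]
contact_force: [-1.1, 0.8, -1.7]
gripper_width: 0.509
grasp_force: 62.0
```

```bash
python3 nav.py .5274,.1577,.115,-.184
```

```text
t 21.13 p [0.5146 0.1944 0.1132] yaw -0.186 j6 1.98 w 0.51 g 62 F [-1.1  0.8 -1.7]
dx 19 dy 34 dz -2 turn -0.002
```

>>> apply_moves --series '[{"dx": 10, "dy": 18, "dz": 0, "turn": 0, "jaw": 1}, {"dx": 17, "dy": 30, "dz": 0, "turn": 0, "jaw": 1}, {"dx": 19, "dy": 34, "dz": 8, "turn": 0, "jaw": 1}, {"dx": 19, "dy": 34, "dz": 16, "turn": 0, "jaw": 1}, {"dx": 19, "dy": 34, "dz": 20, "turn": 0, "jaw": 1}]'

```text
time: 21.55
tool_pos: [0.5261, 0.1583, 0.0918]
tool_rot: [0.0, 0.996, -0.092, -0.001]
contact_force: [0.4, -0.4, -1.4]
gripper_width: 0.507
grasp_force: 62.1
```

>>> apply_moves --series '[{"dx": 0, "dy": 0, "dz": 0, "turn": 0, "jaw": 1}, {"dx": 0, "dy": 0, "dz": 0, "turn": 0, "jaw": 1}, {"dx": 0, "dy": 0, "dz": 0, "turn": 0, "jaw": 1}]'

```text
time: 21.8
tool_pos: [0.5273, 0.1581, 0.0937]
tool_rot: [-0.0, 0.996, -0.092, -0.0]
contact_force: [-0.2, 0.1, -1.9]
gripper_width: 0.507
grasp_force: 62.1
```

```bash
python3 nav.py .5274,.1577,.059,-.184
```

```text
t 21.80 p [0.5273 0.1581 0.0937] yaw -0.184 j6 1.91 w 0.51 g 62 F [-0.2  0.1 -1.9]
dx 0 dy 0 dz 35 turn -0.000
```

>>> apply_moves --series '[{"dx": 0, "dy": 0, "dz": 5, "turn": 0, "jaw": 1}, {"dx": 0, "dy": 0, "dz": 9, "turn": 0, "jaw": 1}, {"dx": 0, "dy": 0, "dz": 12, "turn": 0, "jaw": 1}, {"dx": 0, "dy": 0, "dz": 14, "turn": 0, "jaw": 1}, {"dx": 0, "dy": 0, "dz": 15, "turn": 0, "jaw": 1}]'

```text
time: 22.22
tool_pos: [0.5274, 0.1576, 0.0784]
tool_rot: [-0.0, 0.996, -0.092, -0.0]
contact_force: [-0.2, 1.6, -2.2]
gripper_width: 0.506
grasp_force: 62.1
```

>>> apply_moves --series '[{"dx": 0, "dy": 0, "dz": 6, "turn": 0, "jaw": 1}, {"dx": 0, "dy": 0, "dz": 11, "turn": 0, "jaw": 1}, {"dx": 0, "dy": 0, "dz": 15, "turn": 0, "jaw": 1}, {"dx": 0, "dy": 0, "dz": 18, "turn": 0, "jaw": 1}, {"dx": 0, "dy": 0, "dz": 18, "turn": 0, "jaw": 1}]'

```text
time: 22.63
tool_pos: [0.5272, 0.1577, 0.06]
tool_rot: [-0.0, 0.996, -0.092, -0.0]
contact_force: [0.4, 1.6, -2.2]
gripper_width: 0.505
grasp_force: 61.9
```

>>> apply_moves --series '[{"dx": 0, "dy": 0, "dz": 0, "turn": 0, "jaw": 0.2}, {"dx": 0, "dy": 0, "dz": 0, "turn": 0, "jaw": 0.2}, {"dx": 0, "dy": 0, "dz": 0, "turn": 0, "jaw": 0.2}, {"dx": 0, "dy": 0, "dz": -40, "turn": 0, "jaw": 0.2}, {"dx": -5, "dy": 0, "dz": -80, "turn": 0, "jaw": 0.2}]'

```text
time: 23.05
tool_pos: [0.5206, 0.1575, 0.1388]
tool_rot: [0.001, 0.996, -0.093, -0.003]
contact_force: [0.3, -0.1, 1.6]
gripper_width: 0.806
grasp_force: 0.0
```

```bash
python3 nav.py .5484,.3732,.15,-.327
python3 - <<'E'
from edge import *
fs=[grab_frame("top"),grab_frame("scene")]
for f in fs:
  x,c=efit([f],"pack",(.5542,.3707,-.328));print(np.round(x,4),round(c,2))
E
```

```text
t 23.05 p [0.5206 0.1575 0.1388] yaw -0.186 j6 1.91 w 0.81 g 0 F [ 0.3 -0.1  1.6]
dx -13 dy -217 dz -11 turn 0.141
[ 0.553   0.3444 -0.0663] 0.96
[0.5668 0.325  0.0083] 1.08
```

>>> apply_moves --series '[{"dx": -20, "dy": 0, "dz": -40, "turn": 0, "jaw": 0}, {"dx": -45, "dy": 0, "dz": -50, "turn": 0, "jaw": 0}, {"dx": -50, "dy": 0, "dz": -50, "turn": 0, "jaw": 0}, {"dx": -50, "dy": 0, "dz": -50, "turn": 0, "jaw": 0}]'

```text
time: 23.48
tool_pos: [0.4732, 0.1678, 0.1919]
tool_rot: [-0.0, 0.996, -0.092, 0.001]
contact_force: [-0.3, -1.1, -0.0]
gripper_width: 1.001
grasp_force: 0.0
```

```bash
python3 - <<'E'
from edge import *
fs=[grab_frame("top"),grab_frame("scene")]
for q,s in find(fs,"pack_a","pack",.035,c=.3):
  for v in(fs,fs[:1],fs[1:]): x,c=efit(v,"pack",q);print("  ",np.round(x,4),round(c,2))
P=W["pack"]+[0,0,.01]
for q in((.5195,.0786,-.184),(.5343,.1562,-.184)):
  for v in(fs[:1],fs[1:]): x,c=efit(v,"pack",q,P);print("seated",np.round(x,4),round(c,2))
im=[cv2.resize(f["pixels"][r:r+120,c:c+200,::-1],None,fx=3,fy=2.5) for f,(r,c) in zip(fs,((190,130),(140,320)))]
cv2.imwrite("pics/i.png",np.vstack(im))
E
python3 nav.py
```

```text
pack_a [0.5191 0.0774 2.8919] iou 0.69 conf 0.82 views 2
pack_a [ 0.5519  0.3371 -0.4012] iou 0.64 conf 0.81 views 2
pack_a [0.5319 0.1556 2.9378] iou 0.59 conf 0.62 views 2
pack_a [0.603  0.2113 1.4517] iou 0.23 conf 0.50 views 2
pack_a [0.6241 0.2356 0.8501] iou 0.31 conf 0.42 views 1
   [0.5216 0.0794 2.9702] 0.64
   [0.5215 0.0792 2.971 ] 0.4
   [0.5246 0.0791 2.9508] 0.83
   [ 0.5512  0.3377 -0.3964] 0.69
   [ 0.5521  0.3393 -0.3792] 0.81
   [ 0.5507  0.3371 -0.3948] 0.36
   [0.5353 0.1589 2.9525] 0.84
   [0.535  0.1592 2.9318] 0.7
   [0.5274 0.1599 2.9695] 0.65
   [0.6145 0.2128 1.3557] 1.99
   [0.6148 0.2112 1.3693] 1.77
   [0.5487 0.2242 1.3519] 0.67
   [0.6104 0.2129 1.1889] 2.05
   [0.6314 0.2266 0.7677] 1.9
   [0.5953 0.2325 1.2117] 1.78
seated [ 0.5206  0.0783 -0.1666] 0.4
seated [ 0.5233  0.0762 -0.151 ] 0.7
seated [ 0.5338  0.1578 -0.2001] 0.71
seated [ 0.5351  0.1544 -0.1569] 0.71
t 23.68 p [0.4734 0.1672 0.1895] yaw -0.186 j6 1.95 w 1.00 g 0 F [-0.6  0.4  0.2]
```

View pics/i.png

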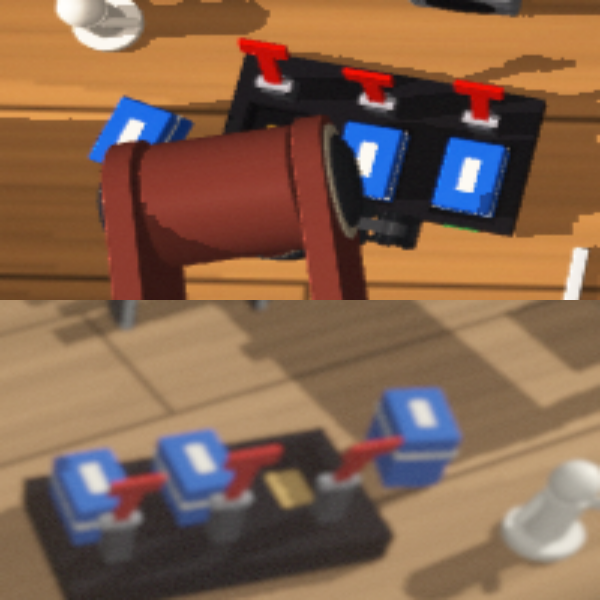

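The last pack was knocked to about (0.5515, 0.338), yaw −0.39, and is still upright. The other two are seated. Going there with the jaws partly open, to clear the dock edge.

>>> apply_moves --series '[{"dx": 8, "dy": -38, "dz": 0, "turn": 0.1, "jaw": 0.2}, {"dx": 16, "dy": -76, "dz": 0, "turn": 0.2, "jaw": 0.2}, {"dx": 24, "dy": -114, "dz": 5, "turn": 0.207, "jaw": 0.2}, {"dx": 32, "dy": -152, "dz": 20, "turn": 0.207, "jaw": 0.2}, {"dx": 39, "dy": -184, "dz": 50, "turn": 0.207, "jaw": 0.2}]'

```text
time: 24.1
tool_pos: [0.5482, 0.3426, 0.1448]
tool_rot: [-0.002, 0.981, -0.195, 0.003]
contact_force: [1.7, -0.5, -0.0]
gripper_width: 0.799
grasp_force: 0.0
```

>>> apply_moves --series '[{"dx": 0, "dy": 0, "dz": 0, "turn": 0, "jaw": 0.2}, {"dx": 0, "dy": 0, "dz": 0, "turn": 0, "jaw": 0.2}, {"dx": 0, "dy": 0, "dz": 0, "turn": 0, "jaw": 0.2}, {"dx": 0, "dy": 0, "dz": 0, "turn": 0, "jaw": 0.2}]'

```text
time: 24.43
tool_pos: [0.5456, 0.3386, 0.144]
tool_rot: [-0.0, 0.981, -0.195, 0.001]
contact_force: [0.4, -0.2, 0.5]
gripper_width: 0.798
grasp_force: 0.0
```

```bash
python3 nav.py .546,.3403,.05,-.393;python3 - <<'E'
from edge import *
x,c=efit([grab_frame("scene")],"pack",(.551,.337,-.395));print(np.round(x,4),round(c,2))
E
```

```text
t 24.43 p [0.5456 0.3386 0.144 ] yaw -0.393 j6 2.40 w 0.80 g 0 F [ 0.4 -0.2  0.5]
dx -0 dy -2 dz 94 turn -0.000
[ 0.5507  0.3369 -0.3914] 0.37
```

>>> apply_moves --series '[{"dx": 0, "dy": -1, "dz": 30, "turn": 0, "jaw": 0.2}, {"dx": 0, "dy": -1, "dz": 55, "turn": 0, "jaw": 0.2}, {"dx": 0, "dy": -1, "dz": 75, "turn": 0, "jaw": 0.2}, {"dx": 0, "dy": -1, "dz": 86, "turn": 0, "jaw": 0.2}, {"dx": 0, "dy": -1, "dz": 92, "turn": 0, "jaw": 0.2}]'

```text
time: 24.9
tool_pos: [0.5449, 0.3393, 0.0503]
tool_rot: [0.0, 0.981, -0.195, -0.0]
contact_force: [-0.4, 0.1, 0.6]
gripper_width: 0.799
grasp_force: 0.0
```

>>> apply_moves --series '[{"dx": 0, "dy": 0, "dz": 0, "turn": 0, "jaw": 0.2}, {"dx": 0, "dy": 0, "dz": 0, "turn": 0, "jaw": 0.2}, {"dx": 0, "dy": 0, "dz": 0, "turn": 0, "jaw": 0.2}]'

```text
time: 25.15
tool_pos: [0.5466, 0.3407, 0.0529]
tool_rot: [-0.001, 0.981, -0.195, 0.001]
contact_force: [0.4, 0.6, 0.5]
gripper_width: 0.801
grasp_force: 0.0
```

>>> apply_moves --series '[{"dx": 0, "dy": 0, "dz": 0, "turn": 0, "jaw": 1}, {"dx": 0, "dy": 0, "dz": 0, "turn": 0, "jaw": 1}, {"dx": 0, "dy": 0, "dz": 0, "turn": 0, "jaw": 1}, {"dx": 0, "dy": 0, "dz": 0, "turn": 0, "jaw": 1}, {"dx": 0, "dy": 0, "dz": 0, "turn": 0, "jaw": 1}]'

```text
time: 25.57
tool_pos: [0.5463, 0.3408, 0.0523]
tool_rot: [-0.001, 0.981, -0.195, 0.001]
contact_force: [1.0, -0.2, 5.5]
gripper_width: 0.509
grasp_force: 61.8
```

>>> apply_moves --series '[{"dx": 0, "dy": 0, "dz": 0, "turn": 0, "jaw": 1}, {"dx": 0, "dy": 0, "dz": -15, "turn": 0, "jaw": 1}, {"dx": 0, "dy": 0, "dz": -35, "turn": 0, "jaw": 1}, {"dx": 0, "dy": 0, "dz": -60, "turn": 0, "jaw": 1}, {"dx": 0, "dy": 0, "dz": -65, "turn": 0, "jaw": 1}]'

```text
time: 25.98
tool_pos: [0.5471, 0.3412, 0.1204]
tool_rot: [-0.002, 0.981, -0.195, 0.002]
contact_force: [1.3, 0.8, -0.9]
gripper_width: 0.508
grasp_force: 61.4
```

```bash
python3 nav.py .542,.2363,.115,-.184
```

```text
t 25.98 p [0.5471 0.3412 0.1204] yaw -0.392 j6 2.41 w 0.51 g 61 F [ 1.3  0.8 -0.9]
dx 35 dy 99 dz 5 turn -0.208
```

>>> apply_moves --series '[{"dx": 10, "dy": 30, "dz": 0, "turn": -0.1, "jaw": 1}, {"dx": 20, "dy": 60, "dz": 0, "turn": -0.2, "jaw": 1}, {"dx": 30, "dy": 85, "dz": 0, "turn": -0.208, "jaw": 1}, {"dx": 35, "dy": 97, "dz": 5, "turn": -0.208, "jaw": 1}, {"dx": 36, "dy": 99, "dz": 15, "turn": -0.208, "jaw": 1}]'

```text
time: 26.4
tool_pos: [0.5412, 0.2333, 0.101]
tool_rot: [-0.0, 0.996, -0.093, 0.001]
contact_force: [0.4, -0.9, -1.8]
gripper_width: 0.504
grasp_force: 61.7
```

>>> apply_moves --series '[{"dx": 0, "dy": 0, "dz": 0, "turn": 0, "jaw": 1}, {"dx": 0, "dy": 0, "dz": 0, "turn": 0, "jaw": 1}, {"dx": 0, "dy": 0, "dz": 0, "turn": 0, "jaw": 1}, {"dx": 0, "dy": 0, "dz": 0, "turn": 0, "jaw": 1}]'

```text
time: 26.73
tool_pos: [0.5408, 0.2361, 0.1008]
tool_rot: [-0.0, 0.996, -0.091, 0.0]
contact_force: [0.6, 0.9, -1.7]
gripper_width: 0.503
grasp_force: 61.7
```

```bash
python3 nav.py .5431,.2361,.0623,-.184
```

```text
t 26.73 p [0.5408 0.2361 0.1008] yaw -0.183 j6 2.04 w 0.50 g 62 F [ 0.6  0.9 -1.7]
dx 2 dy -0 dz 38 turn 0.001
```

Pack bottom is at about 0.048. Nudging 2 mm and descending.

>>> apply_moves --series '[{"dx": 2, "dy": 0, "dz": 5, "turn": 0, "jaw": 1}, {"dx": 2, "dy": 0, "dz": 10, "turn": 0, "jaw": 1}, {"dx": 2, "dy": 0, "dz": 14, "turn": 0, "jaw": 1}, {"dx": 2, "dy": 0, "dz": 17, "turn": 0, "jaw": 1}, {"dx": 2, "dy": 0, "dz": 19, "turn": 0, "jaw": 1}]'

```text
time: 27.15
tool_pos: [0.5445, 0.2356, 0.085]
tool_rot: [-0.001, 0.996, -0.092, 0.002]
contact_force: [-0.1, 1.1, -1.3]
gripper_width: 0.499
grasp_force: 62.5
```

>>> apply_moves --series '[{"dx": -1, "dy": 0, "dz": 0, "turn": 0, "jaw": 1}, {"dx": -1, "dy": 0, "dz": 2, "turn": 0, "jaw": 1}, {"dx": -1, "dy": 0, "dz": 4, "turn": 0, "jaw": 1}, {"dx": -1, "dy": 0, "dz": 6, "turn": 0, "jaw": 1}, {"dx": -1, "dy": 0, "dz": 6, "turn": 0, "jaw": 1}]'

```text
time: 27.57
tool_pos: [0.5419, 0.236, 0.0753]
tool_rot: [-0.001, 0.996, -0.092, 0.0]
contact_force: [1.2, 5.4, -1.5]
gripper_width: 0.506
grasp_force: 62.4
```

>>> apply_moves --series '[{"dx": 0, "dy": -1, "dz": 4, "turn": 0, "jaw": 1}, {"dx": 0, "dy": -1, "dz": 8, "turn": 0, "jaw": 1}, {"dx": 0, "dy": -1, "dz": 11, "turn": 0, "jaw": 1}, {"dx": 0, "dy": -1, "dz": 12, "turn": 0, "jaw": 1}, {"dx": 0, "dy": -1, "dz": 12, "turn": 0, "jaw": 1}]'

```text
time: 27.98
tool_pos: [0.5415, 0.2362, 0.0628]
tool_rot: [-0.0, 0.996, -0.092, -0.0]
contact_force: [2.0, 5.0, -2.6]
gripper_width: 0.507
grasp_force: 62.3
```

>>> apply_moves --series '[{"dx": 0, "dy": 0, "dz": 0, "turn": 0, "jaw": 0.2}, {"dx": 0, "dy": 0, "dz": 0, "turn": 0, "jaw": 0.2}, {"dx": 0, "dy": 0, "dz": 0, "turn": 0, "jaw": 0.2}, {"dx": 0, "dy": 0, "dz": -40, "turn": 0, "jaw": 0.2}, {"dx": -5, "dy": 0, "dz": -80, "turn": 0, "jaw": 0.2}]'

```text
time: 28.4
tool_pos: [0.5347, 0.2352, 0.1408]
tool_rot: [0.002, 0.996, -0.092, -0.004]
contact_force: [1.8, 0.7, 0.2]
gripper_width: 0.798
grasp_force: 0.0
```

>>> apply_moves --series '[{"dx": -40, "dy": 0, "dz": -30, "turn": 0, "jaw": 0.2}, {"dx": -80, "dy": 0, "dz": -30, "turn": 0, "jaw": 0.5}, {"dx": -120, "dy": 0, "dz": -30, "turn": 0, "jaw": 1}, {"dx": -120, "dy": 0, "dz": -30, "turn": 0, "jaw": 1}, {"dx": -120, "dy": 0, "dz": -30, "turn": 0, "jaw": 1}]'

```text
time: 28.82
tool_pos: [0.4169, 0.2586, 0.1733]
tool_rot: [0.0, 0.996, -0.091, -0.0]
contact_force: [0.1, 0.9, 1.1]
gripper_width: 0.233
grasp_force: 0.0
```

```bash
python3 nav.py;python3 - <<'E'
from edge import *
fs=[grab_frame("top"),grab_frame("scene")]
P=W["pack"]+[0,0,.01]
for q in((.5195,.0786,-.184),(.5343,.1562,-.184),(.549,.235,-.184)):
  for v in(fs[:1],fs[1:]): x,c=efit(v,"pack",q,P);print("seated",np.round(x,4),round(c,2))
for n in("lever_left","lever_middle","lever_right"):
  for d in dets(fs[0],n,.3): print(n,np.round(d["extent"]),d["conf"])
im=[cv2.resize(f["pixels"][r:r+100,c:c+150,::-1],None,fx=5,fy=3) for f,(r,c) in zip(fs,((195,190),(165,320)))]
cv2.imwrite("pics/j.png",np.vstack(im))
E
```

```text
t 28.82 p [0.4169 0.2586 0.1733] yaw -0.182 j6 2.16 w 0.23 g 0 F [0.1 0.9 1.1]
seated [ 0.5207  0.0786 -0.1835] 0.32
seated [ 0.5229  0.0762 -0.1485] 0.74
seated [ 0.5338  0.1572 -0.198 ] 0.38
seated [ 0.535   0.1544 -0.1558] 0.72
seated [ 0.547   0.2357 -0.1817] 0.38
seated [ 0.5471  0.2314 -0.1703] 0.5
lever_left [211. 210. 228. 227.] 0.71
lever_left [285. 221. 296. 239.] 0.34
lever_middle [245. 214. 262. 235.] 0.57
lever_middle [201. 206. 314. 283.] 0.45
lever_right [288. 224. 297. 239.] 0.64
```

View pics/j.png

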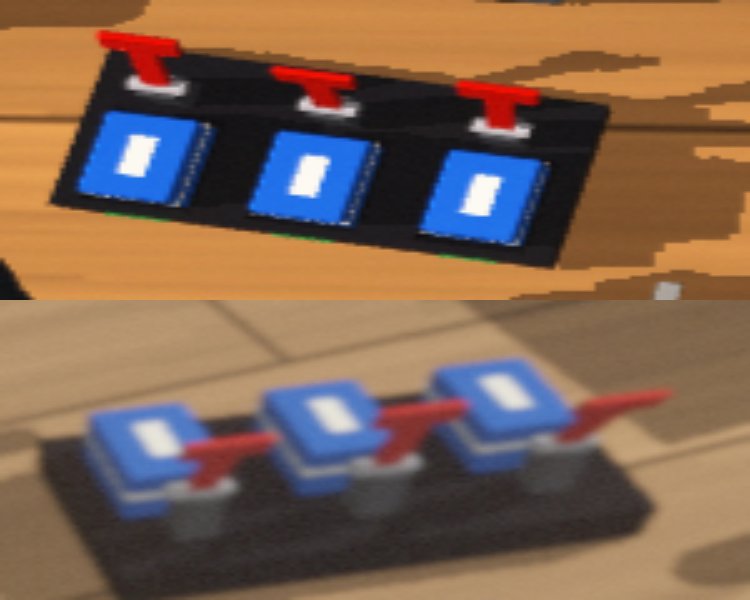

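All three packs are seated, level and 80 mm apart; the levers lean back. Now the levers: jaw shut, over the top and down behind the left one.

>>> apply_moves --series '[{"dx": 8, "dy": 0, "dz": -38, "turn": 0, "jaw": 1}, {"dx": 48, "dy": 0, "dz": -38, "turn": 0, "jaw": 1}, {"dx": 89, "dy": 0, "dz": -38, "turn": 0, "jaw": 1}, {"dx": 130, "dy": 0, "dz": -38, "turn": 0, "jaw": 1}, {"dx": 171, "dy": 0, "dz": -38, "turn": 0, "jaw": 1}]'

```text
time: 29.48
tool_pos: [0.59, 0.2264, 0.2116]
tool_rot: [0.0, 0.996, -0.092, 0.0]
contact_force: [-0.1, 0.4, 0.6]
gripper_width: 0.002
grasp_force: 0.0
```

>>> apply_moves --series '[{"dx": 41, "dy": 0, "dz": 0, "turn": 0, "jaw": 1}, {"dx": 82, "dy": 0, "dz": 0, "turn": 0, "jaw": 1}, {"dx": 82, "dy": 0, "dz": 0, "turn": 0, "jaw": 1}, {"dx": 82, "dy": 0, "dz": 30, "turn": 0, "jaw": 1}, {"dx": 82, "dy": 0, "dz": 60, "turn": 0, "jaw": 1}]'

```text
time: 29.9
tool_pos: [0.6712, 0.2116, 0.1527]
tool_rot: [-0.001, 0.996, -0.093, 0.002]
contact_force: [0.1, 0.5, -0.2]
gripper_width: 0.002
grasp_force: 0.0
```

```bash
python3 nav.py .667,.2128,.139,-.184 .5489,.2348,.105,-.184
```

```text
t 29.90 p [0.6712 0.2116 0.1527] yaw -0.186 j6 1.96 w 0.00 g 0 F [ 0.1  0.5 -0.2]
dx -4 dy -0 dz 14 turn -0.002
dx -124 dy -0 dz 48 turn -0.002
```

>>> apply_moves --series '[{"dx": -4, "dy": 0, "dz": 14, "turn": 0, "jaw": 1}, {"dx": -30, "dy": 0, "dz": 14, "turn": 0, "jaw": 1}, {"dx": -55, "dy": 0, "dz": 14, "turn": 0, "jaw": 1}, {"dx": -80, "dy": 0, "dz": 14, "turn": 0, "jaw": 1}, {"dx": -105, "dy": 0, "dz": 14, "turn": 0, "jaw": 1}]'

```text
time: 30.32
tool_pos: [0.5644, 0.2313, 0.1379]
tool_rot: [0.0, 0.996, -0.092, 0.001]
contact_force: [1.9, -0.9, 0.8]
gripper_width: -0.004
grasp_force: 0.7
```

>>> apply_moves --series '[{"dx": -20, "dy": 0, "dz": 8, "turn": 0, "jaw": 1}, {"dx": -25, "dy": 0, "dz": 16, "turn": 0, "jaw": 1}, {"dx": -25, "dy": 0, "dz": 24, "turn": 0, "jaw": 1}, {"dx": -25, "dy": 0, "dz": 30, "turn": 0, "jaw": 1}, {"dx": -25, "dy": 0, "dz": 32, "turn": 0, "jaw": 1}]'

```text
time: 30.73
tool_pos: [0.54, 0.2358, 0.1041]
tool_rot: [0.0, 0.996, -0.092, -0.001]
contact_force: [-0.4, 0.2, 1.1]
gripper_width: -0.0
grasp_force: 0.4
```

```bash
python3 nav.py .5489,.2348,.105,-.184
python3 - <<'E'
from edge import *
f=grab_frame("scene");cv2.imwrite("pics/k.png",cv2.resize(f["pixels"][165:265,320:470,::-1],None,fx=4,fy=4))
E
```

```text
t 30.73 p [0.54   0.2358 0.1041] yaw -0.185 j6 2.04 w -0.00 g 0 F [-0.4  0.2  1.1]
dx 9 dy -1 dz -1 turn -0.001
```

View pics/k.png

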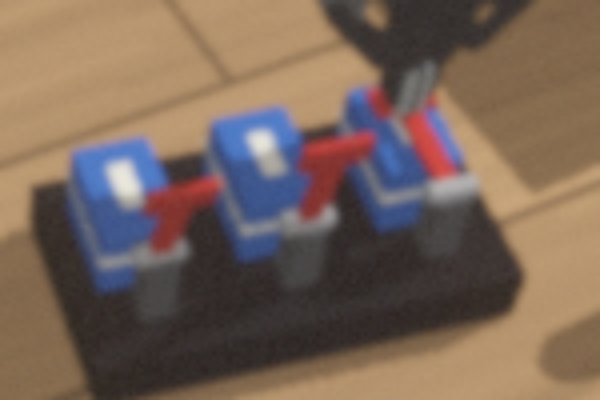

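The left lever follows the fingertip almost down, at (430,140) in the crop. Pressing the last millimetres.

>>> apply_moves --series '[{"dx": 0, "dy": 0, "dz": 2, "turn": 0, "jaw": 1}, {"dx": 0, "dy": 0, "dz": 4, "turn": 0, "jaw": 1}, {"dx": 0, "dy": 0, "dz": 6, "turn": 0, "jaw": 1}, {"dx": 0, "dy": 0, "dz": 6, "turn": 0, "jaw": 1}]'

```text
time: 31.12
tool_pos: [0.5409, 0.2361, 0.103]
tool_rot: [0.0, 0.996, -0.092, -0.0]
contact_force: [-7.8, -3.4, 15.7]
gripper_width: -0.003
grasp_force: 7.7
```

>>> apply_moves --series '[{"dx": 0, "dy": 0, "dz": -40, "turn": 0, "jaw": 1}, {"dx": 0, "dy": 0, "dz": -80, "turn": 0, "jaw": 1}, {"dx": 0, "dy": 0, "dz": -113, "turn": 0, "jaw": 1}, {"dx": 30, "dy": 20, "dz": -113, "turn": 0, "jaw": 1}, {"dx": 60, "dy": 45, "dz": -113, "turn": 0, "jaw": 1}]'

```text
time: 31.53
tool_pos: [0.5932, 0.1821, 0.2176]
tool_rot: [-0.001, 0.996, -0.09, 0.004]
contact_force: [0.6, 0.6, 0.1]
gripper_width: 0.001
grasp_force: 0.0
```

>>> apply_moves --series '[{"dx": 35, "dy": 18, "dz": 0, "turn": 0, "jaw": 1}, {"dx": 68, "dy": 35, "dz": 0, "turn": 0, "jaw": 1}, {"dx": 68, "dy": 35, "dz": 0, "turn": 0, "jaw": 1}, {"dx": 68, "dy": 35, "dz": 30, "turn": 0, "jaw": 1}, {"dx": 68, "dy": 35, "dz": 60, "turn": 0, "jaw": 1}]'

```text
time: 31.95
tool_pos: [0.654, 0.1334, 0.1551]
tool_rot: [-0.001, 0.996, -0.093, 0.003]
contact_force: [-0.2, -0.5, -1.3]
gripper_width: -0.001
grasp_force: 0.0
```

```bash
python3 nav.py .6523,.1342,.139,-.184 .5264,.1577,.103,-.184
```

```text
t 31.95 p [0.654  0.1334 0.1551] yaw -0.186 j6 1.85 w -0.00 g 0 F [-0.2 -0.5 -1.3]
dx -2 dy -0 dz 16 turn -0.002
dx -130 dy -0 dz 52 turn -0.002
```

>>> apply_moves --series '[{"dx": -2, "dy": 0, "dz": 16, "turn": 0, "jaw": 1}, {"dx": -30, "dy": 0, "dz": 16, "turn": 0, "jaw": 1}, {"dx": -55, "dy": 0, "dz": 16, "turn": 0, "jaw": 1}, {"dx": -80, "dy": 0, "dz": 16, "turn": 0, "jaw": 1}, {"dx": -105, "dy": 0, "dz": 16, "turn": 0, "jaw": 1}]'

```text
time: 32.37
tool_pos: [0.5479, 0.1533, 0.1368]
tool_rot: [-0.0, 0.996, -0.092, 0.001]
contact_force: [1.9, -0.1, 0.3]
gripper_width: 0.001
grasp_force: 0.6
```

>>> apply_moves --series '[{"dx": -20, "dy": 0, "dz": 8, "turn": 0, "jaw": 1}, {"dx": -25, "dy": 0, "dz": 16, "turn": 0, "jaw": 1}, {"dx": -25, "dy": 0, "dz": 25, "turn": 0, "jaw": 1}, {"dx": -25, "dy": 0, "dz": 32, "turn": 0, "jaw": 1}, {"dx": -25, "dy": 0, "dz": 36, "turn": 0, "jaw": 1}]'

```text
time: 32.78
tool_pos: [0.5238, 0.158, 0.1024]
tool_rot: [0.0, 0.996, -0.092, -0.002]
contact_force: [-16.8, -1.8, 33.3]
gripper_width: 0.004
grasp_force: 16.6
```

>>> apply_moves --series '[{"dx": 0, "dy": 0, "dz": 2, "turn": 0, "jaw": 1}, {"dx": 0, "dy": 0, "dz": 4, "turn": 0, "jaw": 1}, {"dx": 0, "dy": 0, "dz": 4, "turn": 0, "jaw": 1}]'

```text
time: 33.03
tool_pos: [0.5239, 0.1581, 0.1022]
tool_rot: [0.0, 0.996, -0.092, -0.003]
contact_force: [-23.4, -2.0, 35.4]
gripper_width: -0.005
grasp_force: 17.9
```

>>> apply_moves --series '[{"dx": 0, "dy": 0, "dz": -40, "turn": 0, "jaw": 1}, {"dx": 0, "dy": 0, "dz": -80, "turn": 0, "jaw": 1}, {"dx": 0, "dy": 0, "dz": -117, "turn": 0, "jaw": 1}, {"dx": 30, "dy": 20, "dz": -117, "turn": 0, "jaw": 1}, {"dx": 60, "dy": 45, "dz": -117, "turn": 0, "jaw": 1}]'

```text
time: 33.45
tool_pos: [0.5774, 0.1032, 0.2179]
tool_rot: [-0.001, 0.996, -0.09, 0.004]
contact_force: [1.0, -0.1, -1.3]
gripper_width: -0.002
grasp_force: 0.0
```

>>> apply_moves --series '[{"dx": 35, "dy": 18, "dz": 0, "turn": 0, "jaw": 1}, {"dx": 69, "dy": 35, "dz": 0, "turn": 0, "jaw": 1}, {"dx": 69, "dy": 35, "dz": 0, "turn": 0, "jaw": 1}, {"dx": 69, "dy": 35, "dz": 30, "turn": 0, "jaw": 1}, {"dx": 69, "dy": 35, "dz": 60, "turn": 0, "jaw": 1}]'

```text
time: 33.87
tool_pos: [0.6387, 0.0543, 0.1546]
tool_rot: [-0.0, 0.996, -0.093, 0.003]
contact_force: [0.7, 0.0, -0.8]
gripper_width: -0.001
grasp_force: 0.0
```

```bash
python3 nav.py .6377,.0556,.139,-.184 .512,.079,.103,-.184
```

```text
t 33.87 p [0.6387 0.0543 0.1546] yaw -0.186 j6 1.73 w -0.00 g 0 F [ 0.7  0.  -0.8]
dx -1 dy -1 dz 16 turn -0.002
dx -129 dy -1 dz 52 turn -0.002
```

>>> apply_moves --series '[{"dx": -2, "dy": 0, "dz": 16, "turn": 0, "jaw": 1}, {"dx": -30, "dy": 0, "dz": 16, "turn": 0, "jaw": 1}, {"dx": -55, "dy": 0, "dz": 16, "turn": 0, "jaw": 1}, {"dx": -80, "dy": 0, "dz": 16, "turn": 0, "jaw": 1}, {"dx": -105, "dy": 0, "dz": 16, "turn": 0, "jaw": 1}]'

```text
time: 34.28
tool_pos: [0.5327, 0.0745, 0.137]
tool_rot: [0.0, 0.996, -0.092, 0.0]
contact_force: [1.7, -0.1, 1.7]
gripper_width: 0.001
grasp_force: 0.6
```

>>> apply_moves --series '[{"dx": -20, "dy": 0, "dz": 8, "turn": 0, "jaw": 1}, {"dx": -25, "dy": 0, "dz": 16, "turn": 0, "jaw": 1}, {"dx": -25, "dy": 0, "dz": 25, "turn": 0, "jaw": 1}, {"dx": -25, "dy": 0, "dz": 32, "turn": 0, "jaw": 1}, {"dx": -25, "dy": 0, "dz": 36, "turn": 0, "jaw": 1}]'

```text
time: 34.7
tool_pos: [0.5083, 0.0793, 0.1024]
tool_rot: [0.0, 0.996, -0.092, -0.002]
contact_force: [-15.0, -0.3, 30.5]
gripper_width: 0.002
grasp_force: 15.2
```

>>> apply_moves --series '[{"dx": 0, "dy": 0, "dz": -40, "turn": 0, "jaw": 1}, {"dx": 0, "dy": 0, "dz": -80, "turn": 0, "jaw": 1}, {"dx": -40, "dy": 0, "dz": -110, "turn": 0, "jaw": 1}, {"dx": -80, "dy": 0, "dz": -110, "turn": 0, "jaw": 1}, {"dx": -120, "dy": 0, "dz": -110, "turn": 0, "jaw": 1}]'

```text
time: 35.12
tool_pos: [0.3949, 0.1006, 0.2147]
tool_rot: [-0.0, 0.996, -0.093, 0.002]
contact_force: [-0.2, 0.1, 1.1]
gripper_width: -0.003
grasp_force: 0.0
```

```bash
python3 nav.py
python3 - <<'E'
from edge import *
fs=[grab_frame("top"),grab_frame("scene")]
find(fs[::-1],"pusher","pusher",.04);find(fs[::-1],"mat","mat",0);find(fs[::-1],"cell_1","cell",.012,.02)
cv2.imwrite("pics/l.png",np.vstack([fs[0]["pixels"][150:340,100:560],fs[1]["pixels"][140:400,80:540]])[:,:,::-1])
E
```

```text
t 35.12 p [0.3949 0.1006 0.2147] yaw -0.186 j6 1.82 w -0.00 g 0 F [-0.2  0.1  1.1]
pusher [ 0.4673 -0.3941  3.2384] iou 0.90 conf 0.88 views 2
pusher [0.5017 0.1884 1.2574] iou 0.28 conf 0.49 views 1
mat [ 0.4832 -0.3876  1.7101] iou 0.61 conf 0.76 views 2
cell_1 [ 0.6597 -0.2244  3.2279] iou 0.86 conf 0.81 views 2
cell_1 [ 0.6273 -0.115   3.1776] iou 0.80 conf 0.70 views 2
cell_1 [ 0.6307 -0.1531  3.1582] iou 0.73 conf 0.64 views 2
cell_1 [ 0.6513 -0.1875  1.6655] iou 0.78 conf 0.57 views 2
```

View pics/l.png

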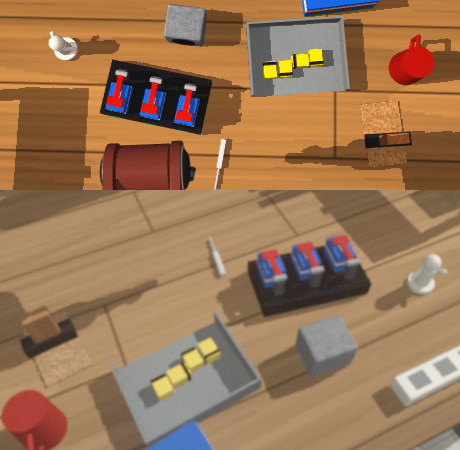

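The final view shows all levers down over the packs, the four cells inside the tray, and the pusher upright about 17 mm from the mat's middle, with the other objects where they were. I let the arm settle, then hand in.

>>> apply_moves --series '[{"dx": 0, "dy": 0, "dz": 0, "turn": 0, "jaw": 1}, {"dx": 0, "dy": 0, "dz": 0, "turn": 0, "jaw": 1}, {"dx": 0, "dy": 0, "dz": 0, "turn": 0, "jaw": 1}, {"dx": 0, "dy": 0, "dz": 0, "turn": 0, "jaw": 1}]'

```text
time: 35.85
tool_pos: [0.3934, 0.1007, 0.2115]
tool_rot: [0.0, 0.996, -0.092, -0.0]
contact_force: [0.7, -0.6, -0.2]
gripper_width: -0.0
grasp_force: 0.0
```

```bash
python3 -c "
from plant import ticket
print(ticket.job_done())"
```

```text
the job is handed in; nothing more can be done
None
```

I handed the job in at about 36 s, but the hand-in gave no verdict; the last pictures show four cells in the tray, three packs in the dock with levers down, the pusher upright on its mat, and the mug, figurine, stylus and speaker apparently where they were.

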